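Load the density-lesson rack by heft, lightest to heaviest

ROBOT

A 6-joint arm with a two-finger parallel gripper is mounted at the origin on the work surface. World frame = base frame: x ahead of the robot, y to its left, z up, the work surface at z = 0. Lengths are in m, angles in rad, forces in N, time in s.
With the tool pointing down it reaches from about 0.4 to 0.925 m from the base axis. Payload 12.5 kg.
Tool frame: the origin (TCP) lies on the mounting face of the last link; the fingertips stand 190 mm ahead of it and the grasp point (between the pads) lies 171 mm ahead of it; z points along the fingers, y is the line along which they close (so a half turn about z gives the same grasp; the last joint's range is limited). The gripper opens to 95 mm and grips with 3 to 60 N. Pads are 20 mm wide; open, the fingers measure 119 mm over their backs; the gripper's body (75 mm by 180 mm) begins 59 mm behind the grasp point.
Start: joints at [-1.242, 0.491, 1.559, -0, 1.092, -0.106], TCP at [0.263, -0.567, 0.405] pointing down, gripper open.
Joint ranges: [-3.1, 3.1], [-0.84, 2.19], [0.05, 2.79], [-1.13, 4.28], [0.06, 2.93], [-2.69, 2.69]. Speed limits (rad/s): [2.22, 2.22, 2.79, 3.14, 3.14, 3.14].

INTERFACE

Orientations are given as a unit quaternion [w, x, y, z].
In Python, from station import r, vision gives the robot as it stands. The module is installed in compiled form; this text tells all that it offers.
- The arm moves only by the tool servo_tool, never from a script. Its argument "targets" is a list of rows, each a list of 3 entries, a list of its own where there are three numbers: the shift along the tool's x, y, z in mm, then the turn, a rotation vector about the tool's x, y, z in degrees, then the closure, from 0 (fully open) to 1 (shut). A call has 1 to 5 rows; each row shifts and turns the commanded pose from where the row before left it, along the tool's axes as they then stand; what a row does not reach is not made up. A row lasts 1/10 s, in which the tool goes at most 50 mm and 8.59 degrees, less where a joint would pass 70% of its speed; a pose out of reach is approached as far as the arm can. A call is refused whole if a number of a shift passes 50 or a number of a turn 8.59, either way. A call with a gripper value outside its range is refused whole. The fingers move at their own pace and stop on an object; "newtons" is the grip in N (left out, the last holds). Time passes only in rows, so rows that do not move let the fingers close. It gives the time, the measured TCP pose, the force, the opening and the grip force at its end, in the units of the state.
- r.get_state(): the state, without advancing time (a new reading comes with each control period).
- vision.camera(name): name is "scene" or "side" or "wrist"; returns a dict with "img" (400x640x3 uint8, red, green, blue), "camera_matrix" (3x3 intrinsics, pixels), "camera_from_world" (4x4, takes a point from world to camera coordinates). Camera axes: x right, y down, z forward; pixel columns grow to the right and rows downward; lengths in m; the calibration is good to about 2 mm. A picture is of the moment at which its call begins. There is no depth.
- r.finish_job(): hands the job in; it is judged then, once.
The state is a dict: "clock": time; "q": joint angles; "joint_vel": joint speeds; "tau": joint torques, N m; "tool_pos": TCP position; "eef_rot": TCP orientation; "ft_force": force on the tool from outside, world axes, zero at the start; "moment": the same for the moment, N m; "finger_gap": opening from 0.0 (shut) to 1.0 (fully open); "gripper_force": force on a finger pad.
Only numpy, scipy, OpenCV 4.12 (cv2) and the standard library are available. Lean on these libraries where they do the work, as an engineer would, in place of code of your own. Each camera call takes 0.05 s, during which the arm holds its last target. There are 200 camera calls.

TASK

Three look-alike canisters for the density lesson got mixed up: find by their weight in the gripper which is the lightest, the middle and the heaviest. Load them into the numbered wells under the lamp bar in this order: first the lightest into the well with one dot, then the middle one into the well with two dots, last the heaviest into the well with three dots. Set each down gently rather than dropping it, let go so that it stands upright on its sprung pad, and leave the beaker and the potato where they are.

Things in the scene. Friction and masses are not known exactly. Their poses are not given: they have to be found in the camera images.
- can_A: sealed blue canister with white lid, 50 mm diameter, 110 mm tall, upright; origin at the centre of its underside, z up. The three look the same and differ only in weight: about 130, 300 and 470 g (up to 10 % off); which is which changes from run to run and is found only by feel. A slug sits loose inside.
- can_B: sealed blue canister with white lid, 50 mm diameter, 110 mm tall, upright; origin at the centre of its underside, z up. The three look the same and differ only in weight: about 130, 300 and 470 g (up to 10 % off); which is which changes from run to run and is found only by feel. A slug sits loose inside.
- can_C: sealed blue canister with white lid, 50 mm diameter, 110 mm tall, upright; origin at the centre of its underside, z up. The three look the same and differ only in weight: about 130, 300 and 470 g (up to 10 % off); which is which changes from run to run and is found only by feel. A slug sits loose inside.
- rack: white base slab 150 x 400 x 8 mm (x, y, z) carrying three wells in a row along its y, at x = 0, y = -110, 0, +110 mm; origin at the centre of the slab's underside. Its front faces the robot (-x).
- lamp_bar (a point): middle of the front lower edge of the aluminium lamp bar on the rack: 75 x 398 x 18 mm, along the rack's y, above the back (+x) half of the wells: it covers rack x = +5 to +80 mm, underside 210 mm above the counter; posts 24 x 14 mm at rack x = +50, y = +-192 mm. A gripper pointing straight down over a well hits it: lean back towards -x.
- well_one: well number 1: yellow foot plate 136 x 88 mm with 1 black dot in front and behind, and an upright grey round cup, 66 mm outside, 58 mm inside diameter, its rim 52 mm above the origin. Origin on the cup's axis, at the underside of the foot plate (on top of the slab, 8 mm above the counter); z up. The wells' order along the rack changes from run to run. 
- pad_one (a joint): sprung white floor pad inside well 1, diameter 54 mm; 0 = empty, pad top 34 mm above the well's origin; value = how far (m) it has sunk, at most 0.026; it sinks about 4.5 mm per 100 g resting on it: about 6, 13.5 or 21 mm under the light, middle and heavy canister.
- well_two: well number 2: yellow foot plate 136 x 88 mm with 2 black dots in front and behind, and an upright grey round cup, 66 mm outside, 58 mm inside diameter, its rim 52 mm above the origin. Origin on the cup's axis, at the underside of the foot plate (on top of the slab, 8 mm above the counter); z up. The wells' order along the rack changes from run to run. 
- pad_two (a joint): sprung white floor pad inside well 2, diameter 54 mm; 0 = empty, pad top 34 mm above the well's origin; value = how far (m) it has sunk, at most 0.026; it sinks about 4.5 mm per 100 g resting on it: about 6, 13.5 or 21 mm under the light, middle and heavy canister.
- well_three: well number 3: yellow foot plate 136 x 88 mm with 3 black dots in front and behind, and an upright grey round cup, 66 mm outside, 58 mm inside diameter, its rim 52 mm above the origin. Origin on the cup's axis, at the underside of the foot plate (on top of the slab, 8 mm above the counter); z up. The wells' order along the rack changes from run to run. 
- pad_three (a joint): sprung white floor pad inside well 3, diameter 54 mm; 0 = empty, pad top 34 mm above the well's origin; value = how far (m) it has sunk, at most 0.026; it sinks about 4.5 mm per 100 g resting on it: about 6, 13.5 or 21 mm under the light, middle and heavy canister.
- beaker: open glass beaker, 80 mm diameter, 110 mm tall, standing on the counter; origin at the centre of its underside; bystander
- potato: potato lying on its side, about 135 x 70 mm, long along its x; origin under its middle on the counter; bystander

How it is judged:
By the outcome, as a careful person would: the job done as asked, in the order asked, and still so for the second after the job is handed in, with the robot touching nothing.
It also fails if it takes over 72 s, if anything falls off the work surface, if the arm or the gripper's body presses on something with over 40 N, if the wrist force passes 120 N, or if a joint passes its speed limit or range.

## Working session

There is one attempt and no reset: what is moved stays moved. The work goes in short steps, Python scripts to look and compute and a tool call to move; the robot and the scene stay as the last step left them, time stands still between calls to the robot, and variables do not carry over. Pictures are saved under pics/ and viewed, at most 10 in all, crops included, and the job is handed in when it is done.

Besides the shell and the picture viewer there is one more tool, called by a JSON object that holds its "name" and its "arguments". servo_tool: Moves the arm, as the interface text tells. Its arguments: {"type":"object","properties":{"targets":{"type":"array"},"newtons":{"type":"number"}},"required":["targets"]}

```bash
mkdir -p pics; python3 - <<'E'
from station import r,vision
import cv2,json
s=r.get_state();print({k:s[k] for k in('clock','tool_pos','eef_rot','ft_force','finger_gap')})
for n in('scene','side'):
    c=vision.camera(n);cv2.imwrite(f'pics/{n}0.png',c['img'][:,:,::-1]);print(n,c['camera_matrix'],c['camera_from_world'])
E
```

```text
{'clock': 0.0, 'tool_pos': array([ 0.26325981, -0.56680763,  0.40418867]), 'eef_rot': array([-5.09514865e-04,  9.76464095e-01,  2.15679405e-01, -7.26985255e-05]), 'ft_force': array([ 0.56426174, -0.66336785, -0.03142164]), 'finger_gap': 1.0012001159628245}
scene [[369.6313986    0.         314.68920389]
 [  0.         369.6313986  200.97734509]
 [  0.           0.           1.        ]] [[-0.99178925 -0.12749972  0.00989434  0.53869322]
 [-0.11738204  0.87691648 -0.46608898  0.15103137]
 [ 0.05074971 -0.46342346 -0.88468252  1.1807176 ]
 [ 0.          0.          0.          1.        ]]
side [[407.9087211    0.         322.56888907]
 [  0.         407.9087211  200.28743941]
 [  0.           0.           1.        ]] [[-0.99850024 -0.05462707  0.00362762  0.54440803]
 [-0.03783875  0.64071098 -0.76684919  0.12793987]
 [ 0.03956647 -0.76583636 -0.64181708  0.97094243]
 [ 0.          0.          0.          1.        ]]
```

View pics/scene0.png

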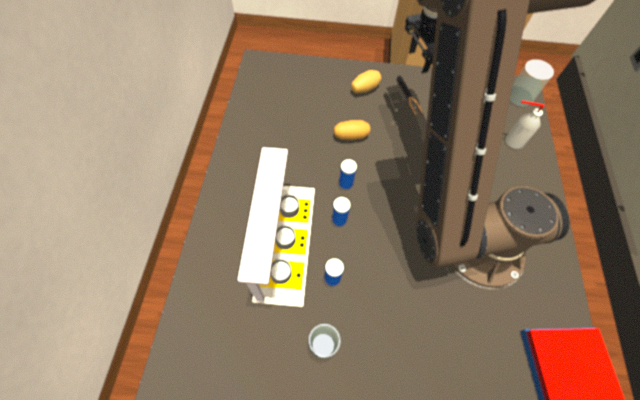

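View pics/side0.png

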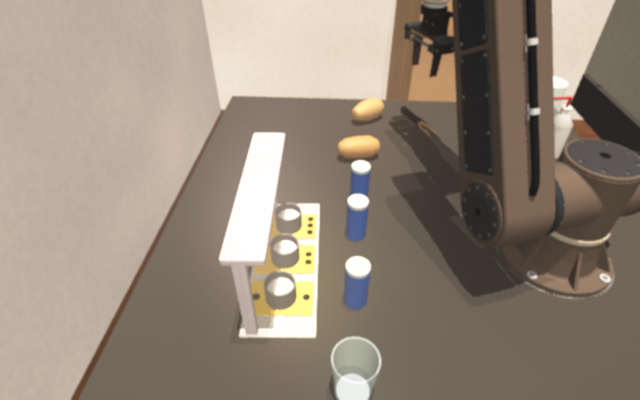

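```bash
python3 - <<'E'
import cv2,numpy as np
a=cv2.imread('pics/scene0.png')[145:310,235:365];b=cv2.imread('pics/side0.png')[155:345,230:385]
a=cv2.resize(a,None,fx=3,fy=3,interpolation=3);b=cv2.resize(b,None,fx=2.6,fy=2.6,interpolation=3)
h=max(a.shape[0],b.shape[0]);p=lambda i:cv2.copyMakeBorder(i,0,h-i.shape[0],0,0,0)
o=np.hstack([p(a),p(b)]);print(o.shape,a.shape);cv2.imwrite('pics/crop0.png',o)
E
```

```text
(495, 793, 3) (495, 390, 3)
```

View pics/crop0.png

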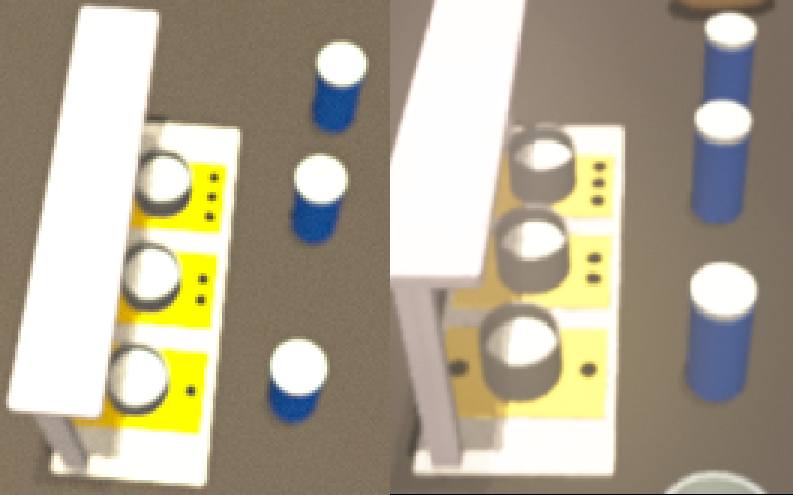

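```bash
cat > h.py <<'E'
import numpy as np
CAM={'scene':(np.array([[369.6313986,0,314.68920389],[0,369.6313986,200.97734509],[0,0,1]]),np.array([[-0.99178925,-0.12749972,0.00989434,0.53869322],[-0.11738204,0.87691648,-0.46608898,0.15103137],[0.05074971,-0.46342346,-0.88468252,1.1807176]])),
'side':(np.array([[407.9087211,0,322.56888907],[0,407.9087211,200.28743941],[0,0,1]]),np.array([[-0.99850024,-0.05462707,0.00362762,0.54440803],[-0.03783875,0.64071098,-0.76684919,0.12793987],[0.03956647,-0.76583636,-0.64181708,0.97094243]]))}
def onplane(K,T,u,v,z):
    R,t=T[:3,:3],T[:3,3];c=-R.T@t;d=R.T@np.linalg.solve(K,[u,v,1.]);return (c+d*(z-c[2])/d[2])[:2]
def sc(x,y,z):return onplane(*CAM['scene'],235+(x+.5)/3-.5,145+(y+.5)/3-.5,z)
def sd(x,y,z):return onplane(*CAM['side'],230+(x-390+.5)/2.6-.5,155+(y+.5)/2.6-.5,z)
E
python3 - <<'E'
from h import *
np.set_printoptions(precision=4,suppress=True)
for n,a,b in zip('ABC',[(341,63),(321,178),(298,366)],[(731,29),(723,121),(722,288)]):print(n,sc(*a,.11),sd(*b,.11))
print('slab front',sc(239,128,.008),sc(206,485,.008),sd(624,126,.008),sd(614,472,.008))
for n,a,b in zip('321',[(211,196),(202,289),(190,391)],[(599,183),(594,268),(589,369)]):print('dot',n,sc(*a,.011),sd(*b,.011))
print('back dot1',sd(458,367,.011))
print('back1 slab',sd(414,472,.008),sc(52,472,.008))
print('potato',onplane(*CAM['scene'],352,130,.03),'beaker',onplane(*CAM['scene'],323,342,.0))
print('bar front lower/upper edge ends',sc(158,12,.228),sc(101,416,.228))
E
```

```text
A [ 0.4584 -0.1822] [ 0.4562 -0.1803]
B [ 0.4666 -0.0408] [ 0.4658 -0.0371]
C [0.4694 0.1586] [0.4688 0.1585]
slab front [ 0.5632 -0.146 ] [0.5438 0.2566] [ 0.5609 -0.1449] [0.5444 0.2543]
dot 3 [ 0.5826 -0.0543] [ 0.5798 -0.0547]
dot 2 [0.5767 0.0558] [0.5757 0.0552]
dot 1 [0.5729 0.1667] [0.5708 0.1644]
back dot1 [0.6772 0.1685]
back1 slab [0.6935 0.2628] [0.6952 0.2638]
potato [ 0.4556 -0.393 ] beaker [0.475  0.3458]
bar front lower/upper edge ends [ 0.6435 -0.1385] [0.6248 0.2589]
```

```bash
cat > plan.py <<'E'
# python3 plan.py N:gx,gy,gz,phi,theta[,back] ... : waypoints of the grasp point (mm, deg), N rows each
import sys,numpy as np
from scipy.spatial.transform import Rotation as Rn
from station import r
def pose(gx,gy,gz,phi,th,back=0):
    f,t=np.radians([phi,th]);z=np.array([np.sin(t)*np.cos(f),np.sin(t)*np.sin(f),-np.cos(t)])
    x=np.array([np.cos(t)*np.cos(f),np.cos(t)*np.sin(f),np.sin(t)])
    return np.array([gx,gy,gz])-(171+back)*z,Rn.from_matrix(np.c_[x,np.cross(z,x),z])
def show(s):
    R=Rn.from_quat(np.roll(s['eef_rot'],-1));M=R.as_matrix();p=np.array(s['tool_pos'])*1000
    z=M[:,2];print('t',round(s['clock'],2),'tcp',p.round(1),'G',(p+171*z).round(1),'phi(x)',np.degrees(np.arctan2(M[1,0],M[0,0])).round(1),'theta',np.degrees(np.arccos(-z[2])).round(1),'x.y',M[2,1].round(3),'q',np.round(s['q'],2),'F',np.round(s['ft_force'],2),'gap',round(s['finger_gap'],3),'grip',np.round(s['gripper_force'],1))
    return p,R
if __name__=='__main__':
    p,R=show(r.get_state())
    for a in sys.argv[1:]:
        n,v=a.split(':');n=int(n);P,Q=pose(*map(float,v.split(',')))
        for i in range(n):
            k=n-i;D=R.inv()
            sh=(D.apply((P-p)/k)).round(0 if k>1 else 1);tu=np.degrees((D*Q).as_rotvec()/k).round(1)
            print([sh.tolist(),tu.tolist()],'!!' if abs(sh).max()>50 or abs(tu).max()>8.59 or np.linalg.norm(sh)>50 or np.linalg.norm(tu)>8.59 else '')
            p=p+R.apply(sh);R=R*Rn.from_rotvec(np.radians(tu))
        print('--')
E
python3 plan.py 15:458,-181,77,45,42,110
```

```text
t 0.1 tcp [ 263.3 -566.8  404.2] G [ 263.2 -566.6  233.2] phi(x) 24.9 theta 0.1 x.y -0.001 q [-1.24  0.49  1.56 -0.    1.09 -0.11] F [-0.21  0.61 -0.12] gap 0.997 grip 0.0
[[11.0, -14.0, 8.0], [0.5, 2.8, -1.3]] 
[[11.0, -13.0, 9.0], [0.5, 2.8, -1.3]] 
[[11.0, -13.0, 9.0], [0.5, 2.8, -1.3]] 
[[10.0, -13.0, 10.0], [0.5, 2.8, -1.3]] 
[[10.0, -12.0, 10.0], [0.5, 2.8, -1.3]] 
[[10.0, -12.0, 11.0], [0.5, 2.8, -1.3]] 
[[10.0, -12.0, 12.0], [0.5, 2.7, -1.3]] 
[[9.0, -11.0, 12.0], [0.5, 2.8, -1.3]] 
[[9.0, -11.0, 13.0], [0.5, 2.7, -1.3]] 
[[9.0, -11.0, 13.0], [0.5, 2.8, -1.3]] 
[[8.0, -10.0, 14.0], [0.5, 2.7, -1.2]] 
[[8.0, -10.0, 14.0], [0.4, 2.8, -1.3]] 
[[7.0, -10.0, 14.0], [0.5, 2.7, -1.2]] 
[[7.0, -9.0, 15.0], [0.4, 2.8, -1.3]] 
[[6.1, -9.2, 15.3], [0.5, 2.7, -1.2]] 
--
```

{"name": "servo_tool", "arguments": {"targets": [[[11,-14,8],[0.5,2.8,-1.3],0],[[11,-13,9],[0.5,2.8,-1.3],0],[[11,-13,9],[0.5,2.8,-1.3],0],[[10,-13,10],[0.5,2.8,-1.3],0],[[10,-12,10],[0.5,2.8,-1.3],0]], "newtons": 30}}

```text
clock: 0.6
tool_pos: [0.2839, -0.4813, 0.3645]
eef_rot: [-0.048, 0.955, 0.269, 0.115]
ft_force: [0.1, 0.1, -0.1]
finger_gap: 1.001
gripper_force: 0.0
```

{"name": "servo_tool", "arguments": {"targets": [[[10,-12,11],[0.5,2.8,-1.3],0],[[10,-12,12],[0.5,2.7,-1.3],0],[[9,-11,12],[0.5,2.8,-1.3],0],[[9,-11,13],[0.5,2.7,-1.3],0],[[9,-11,13],[0.5,2.8,-1.3],0]]}}

```text
clock: 1.1
tool_pos: [0.3045, -0.3966, 0.3249]
eef_rot: [-0.094, 0.916, 0.318, 0.226]
ft_force: [0.1, 0.2, -0.1]
finger_gap: 1.001
gripper_force: 0.0
```

{"name": "servo_tool", "arguments": {"targets": [[[8,-10,14],[0.5,2.7,-1.2],0],[[8,-10,14],[0.4,2.8,-1.3],0],[[7,-10,14],[0.5,2.7,-1.2],0],[[7,-9,15],[0.4,2.8,-1.3],0],[[6,-9,15],[0.5,2.7,-1.2],0]]}}

```text
clock: 1.6
tool_pos: [0.3251, -0.3138, 0.286]
eef_rot: [-0.137, 0.862, 0.357, 0.331]
ft_force: [0.1, -0.1, -0.4]
finger_gap: 1.001
gripper_force: 0.0
```

```bash
python3 plan.py 1:458,-181,77,45,42,110 6:458,-181,77,45,42,0; python3 - <<'E'
from station import vision
import cv2
c=vision.camera('wrist');cv2.imwrite('pics/w1.png',c['img'][:,:,::-1])
E
```

```text
t 1.6 tcp [ 325.1 -313.8  286. ] G [ 406.1 -232.8  159. ] phi(x) 45.1 theta 42.0 x.y 0.001 q [-1.03  0.48  2.11  0.88  1.   -0.92] F [ 0.07 -0.05 -0.42] gap 1.001 grip 0.0
[[-0.2, 0.0, -0.0], [0.0, -0.0, 0.0]] 
--
[[-0.0, 0.0, 18.0], [0.0, -0.0, 0.0]] 
[[-0.0, 0.0, 18.0], [0.0, -0.0, 0.0]] 
[[-0.0, 0.0, 18.0], [0.0, -0.0, 0.0]] 
[[-0.0, 0.0, 19.0], [0.0, -0.0, 0.0]] 
[[-0.0, 0.0, 18.0], [0.0, -0.0, 0.0]] 
[[-0.1, 0.0, 19.0], [0.0, -0.0, 0.0]] 
--
```

View pics/w1.png

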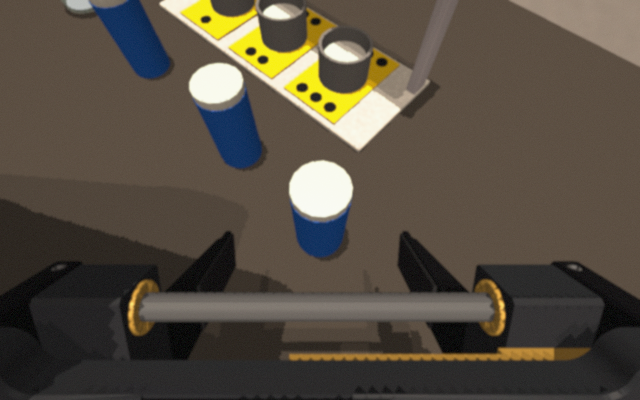

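{"name": "servo_tool", "arguments": {"targets": [[[0,0,22],[0,0,0],0],[[0,0,22],[0,0,0],0],[[0,0,22],[0,0,0],0],[[0,0,22],[0,0,0],0],[[0,0,22],[0,0,0],0]]}}

```text
clock: 2.15
tool_pos: [0.3775, -0.2625, 0.2039]
eef_rot: [-0.137, 0.863, 0.357, 0.33]
ft_force: [0.2, -0.7, -0.0]
finger_gap: 1.0
gripper_force: 0.0
```

{"name": "servo_tool", "arguments": {"targets": [[[0,0,0],[0,0,0],0.6],[[0,0,0],[0,0,0],0.6],[[0,0,0],[0,0,0],0.6],[[0,0,0],[0,0,0],0.6],[[0,0,0],[0,0,0],0.6]]}}

```text
clock: 2.65
tool_pos: [0.3768, -0.2629, 0.205]
eef_rot: [-0.136, 0.863, 0.357, 0.331]
ft_force: [-0.1, -0.2, 0.5]
finger_gap: 0.639
gripper_force: 0.0
```

```bash
python3 plan.py 3:458,-181,112,45,42,0
```

```text
t 2.65 tcp [ 376.8 -262.9  205. ] G [ 457.8 -182.3   77.8] phi(x) 45.0 theta 41.9 x.y 0.001 q [-0.87  0.64  2.16  1.14  0.82 -1.1 ] F [-0.15 -0.18  0.55] gap 0.639 grip 0.0
[[8.0, -0.0, -8.0], [0.0, 0.0, 0.0]] 
[[8.0, -0.0, -8.0], [0.0, 0.0, 0.0]] 
[[7.4, -0.5, -8.7], [0.1, 0.1, 0.0]] 
--
```

{"name": "servo_tool", "arguments": {"targets": [[[0,0,0],[0,0,0],0.8],[[0,0,0],[0,0,0],0.8],[[0,0,0],[0,0,0],0.8],[[0,0,0],[0,0,0],0.8]]}}

```text
clock: 3.05
tool_pos: [0.3772, -0.2628, 0.2048]
eef_rot: [-0.136, 0.863, 0.357, 0.331]
ft_force: [1.2, -4.4, 6.4]
finger_gap: 0.519
gripper_force: 29.9
```

{"name": "servo_tool", "arguments": {"targets": [[[8,0,-9],[0,0,0],0.8],[[8,0,-9],[0,0,0],0.8],[[8,0,-9],[0,0,0],0.8],[[0,0,0],[0,0,0],0.8],[[0,0,0],[0,0,0],0.8]]}}

```text
clock: 3.55
tool_pos: [0.3767, -0.2624, 0.2402]
eef_rot: [-0.137, 0.863, 0.357, 0.33]
ft_force: [0.3, 0.5, -4.7]
finger_gap: 0.519
gripper_force: 29.9
```

{"name": "servo_tool", "arguments": {"targets": [[[0,0,0],[0,0,0],0.8],[[0,0,0],[0,0,0],0.8]]}}

```text
clock: 3.75
tool_pos: [0.3768, -0.2626, 0.24]
eef_rot: [-0.137, 0.863, 0.357, 0.33]
ft_force: [-0.7, 0.1, -5.2]
finger_gap: 0.52
gripper_force: 29.9
```

```bash
python3 plan.py ; python3 - <<'E'
from station import vision
import cv2
c=vision.camera('side');cv2.imwrite('pics/s1.png',cv2.resize(c['img'][120:350,200:420,::-1],None,fx=2.5,fy=2.5))
E
```

```text
t 3.75 tcp [ 376.8 -262.6  240. ] G [ 457.6 -181.7  112.8] phi(x) 44.9 theta 41.9 x.y -0.001 q [-0.87  0.57  2.14  1.07  0.86 -0.99] F [-0.72  0.13 -5.21] gap 0.52 grip 29.9
```

View pics/s1.png

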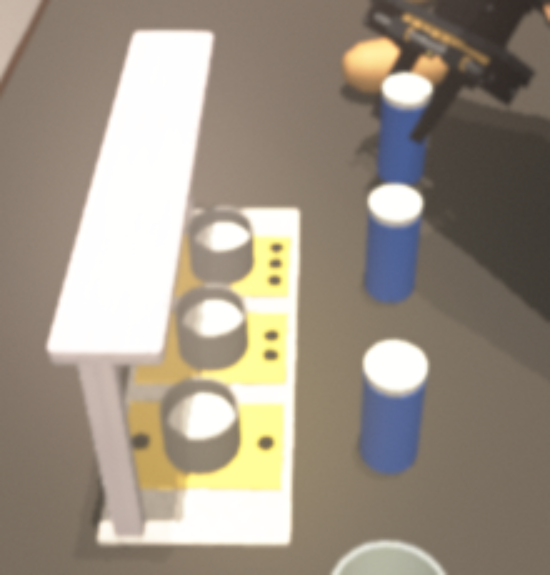

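{"name": "servo_tool", "arguments": {"targets": [[[-8,0,9],[0,0,0],0.8],[[-8,0,9],[0,0,0],0.8],[[-4,0,4],[0,0,0],0.8],[[-2,0,3],[0,0,0],0.8],[[-2,0,2],[0,0,0],0.8]]}}

```text
clock: 4.3
tool_pos: [0.3772, -0.2626, 0.2045]
eef_rot: [-0.137, 0.863, 0.357, 0.331]
ft_force: [2.6, -2.6, 15.1]
finger_gap: 0.524
gripper_force: 29.9
```

{"name": "servo_tool", "arguments": {"targets": [[[0,0,0],[0,0,0],0.8],[[0,0,0],[0,0,0],0.2],[[0,0,0],[0,0,0],0],[[0,0,0],[0,0,0],0],[[0,0,0],[0,0,0],0]]}}

```text
clock: 4.8
tool_pos: [0.3771, -0.2625, 0.2047]
eef_rot: [-0.137, 0.863, 0.357, 0.331]
ft_force: [0.2, -0.2, -0.3]
finger_gap: 0.8
gripper_force: 0.0
```

{"name": "servo_tool", "arguments": {"targets": [[[0,0,-12],[0,0,0],0],[[0,0,-30],[0,0,0],0],[[0,0,-30],[0,0,0],0],[[0,0,-30],[0,0,0],0],[[0,0,-30],[0,0,0],0]]}}

```text
clock: 5.3
tool_pos: [0.3139, -0.3253, 0.3037]
eef_rot: [-0.137, 0.863, 0.357, 0.33]
ft_force: [0.5, -0.6, -0.3]
finger_gap: 0.998
gripper_force: 0.0
```

```bash
python3 plan.py 5:466,-39,130,60,42,110 3:466,-39,77,60,42,80 4:466,-39,77,60,42,0
```

```text
t 5.3 tcp [ 313.9 -325.3  303.7] G [ 394.7 -244.5  176.5] phi(x) 45.0 theta 41.9 x.y -0.0 q [-1.07  0.44  2.09  0.84  1.04 -0.88] F [ 0.48 -0.62 -0.33] gap 0.998 grip 0.0
[[24.0, -9.0, 12.0], [2.0, 0.0, -2.2]] 
[[24.0, -8.0, 12.0], [2.0, 0.0, -2.2]] 
[[24.0, -7.0, 13.0], [2.0, 0.0, -2.3]] 
[[25.0, -5.0, 12.0], [2.0, 0.0, -2.2]] 
[[24.7, -3.6, 13.1], [2.0, 0.1, -2.3]] 
--
[[-12.0, -0.0, 23.0], [0.0, -0.0, 0.0]] 
[[-12.0, -0.0, 23.0], [0.0, -0.0, 0.0]] 
[[-11.5, -0.0, 23.4], [0.0, -0.0, 0.0]] 
--
[[0.0, -0.0, 20.0], [0.0, -0.0, 0.0]] 
[[0.0, -0.0, 20.0], [0.0, -0.0, 0.0]] 
[[0.0, -0.0, 20.0], [0.0, -0.0, 0.0]] 
[[0.0, -0.0, 20.0], [0.0, -0.0, 0.0]] 
--
```

{"name": "servo_tool", "arguments": {"targets": [[[24,-9,12],[2,0,-2.2],0],[[24,-8,12],[2,0,-2.2],0],[[24,-7,13],[2,0,-2.3],0],[[25,-5,12],[2,0,-2.2],0],[[25,-4,13],[2,0,-2.3],0]]}}

```text
clock: 5.8
tool_pos: [0.3726, -0.2001, 0.3386]
eef_rot: [-0.179, 0.808, 0.468, 0.31]
ft_force: [-0.4, -0.4, 0.3]
finger_gap: 1.001
gripper_force: 0.0
```

{"name": "servo_tool", "arguments": {"targets": [[[-12,0,23],[0,0,0],0],[[-12,0,23],[0,0,0],0],[[-12,0,23],[0,0,0],0],[[0,0,20],[0,0,0],0],[[0,0,20],[0,0,0],0]]}}

```text
clock: 6.3
tool_pos: [0.3956, -0.1609, 0.2322]
eef_rot: [-0.179, 0.809, 0.467, 0.31]
ft_force: [0.7, -0.3, 0.8]
finger_gap: 0.999
gripper_force: 0.0
```

{"name": "servo_tool", "arguments": {"targets": [[[0,0,20],[0,0,0],0],[[0,0,20],[0,0,0],0.5],[[0,0,0],[0,0,0],0.8],[[0,0,0],[0,0,0],0.8],[[0,0,0],[0,0,0],0.8]]}}

```text
clock: 6.8
tool_pos: [0.4088, -0.1386, 0.2038]
eef_rot: [-0.178, 0.809, 0.467, 0.31]
ft_force: [0.8, 0.4, 0.4]
finger_gap: 0.721
gripper_force: 0.0
```

{"name": "servo_tool", "arguments": {"targets": [[[0,0,0],[0,0,0],0.8],[[0,0,0],[0,0,0],0.8],[[0,0,0],[0,0,0],0.8],[[0,0,0],[0,0,0],0.8],[[0,0,0],[0,0,0],0.8]]}}

```text
clock: 7.3
tool_pos: [0.4091, -0.1383, 0.2035]
eef_rot: [-0.178, 0.809, 0.467, 0.311]
ft_force: [1.7, -1.7, 6.7]
finger_gap: 0.533
gripper_force: 29.7
```

```bash
python3 plan.py
```

```text
t 7.3 tcp [ 409.1 -138.3  203.5] G [466.5 -39.5  76.4] phi(x) 60.1 theta 42.0 x.y 0.002 q [-0.61  0.63  2.23  1.2   0.8  -1.17] F [ 1.71 -1.7   6.66] gap 0.533 grip 29.7
```

{"name": "servo_tool", "arguments": {"targets": [[[8,0,-9],[0,0,0],0.8],[[8,0,-9],[0,0,0],0.8],[[8,0,-9],[0,0,0],0.8],[[0,0,0],[0,0,0],0.8],[[0,0,0],[0,0,0],0.8]]}}

```text
clock: 7.8
tool_pos: [0.4086, -0.1382, 0.2391]
eef_rot: [-0.178, 0.809, 0.467, 0.31]
ft_force: [-0.1, 0.4, -3.2]
finger_gap: 0.529
gripper_force: 29.7
```

{"name": "servo_tool", "arguments": {"targets": [[[0,0,0],[0,0,0],0.8],[[0,0,0],[0,0,0],0.8]]}}

```text
clock: 8.0
tool_pos: [0.4087, -0.1382, 0.2388]
eef_rot: [-0.179, 0.809, 0.467, 0.31]
ft_force: [0.4, -0.7, -2.8]
finger_gap: 0.533
gripper_force: 29.7
```

```bash
python3 plan.py
```

```text
t 8.0 tcp [ 408.7 -138.2  238.8] G [465.8 -39.3 111.6] phi(x) 60.0 theta 41.9 x.y -0.0 q [-0.61  0.55  2.21  1.11  0.84 -1.05] F [ 0.36 -0.73 -2.76] gap 0.533 grip 29.7
```

{"name": "servo_tool", "arguments": {"targets": [[[-8,0,9],[0,0,0],0.8],[[-8,0,9],[0,0,0],0.8],[[-4,0,4],[0,0,0],0.8],[[-2,0,3],[0,0,0],0.8],[[-2,0,2],[0,0,0],0.8]]}}

```text
clock: 8.5
tool_pos: [0.4091, -0.1381, 0.2032]
eef_rot: [-0.179, 0.808, 0.467, 0.311]
ft_force: [2.8, -3.5, 18.1]
finger_gap: 0.527
gripper_force: 29.8
```

{"name": "servo_tool", "arguments": {"targets": [[[0,0,0],[0,0,0],0.8],[[0,0,0],[0,0,0],0.2],[[0,0,0],[0,0,0],0],[[0,0,0],[0,0,0],0],[[0,0,0],[0,0,0],0]]}}

```text
clock: 9.0
tool_pos: [0.4089, -0.1381, 0.2034]
eef_rot: [-0.178, 0.809, 0.467, 0.31]
ft_force: [0.7, 0.1, 0.1]
finger_gap: 0.807
gripper_force: 0.0
```

{"name": "servo_tool", "arguments": {"targets": [[[0,0,-12],[0,0,0],0],[[0,0,-30],[0,0,0],0],[[0,0,-30],[0,0,0],0],[[0,0,-30],[0,0,0],0],[[0,0,-30],[0,0,0],0]]}}

```text
clock: 9.5
tool_pos: [0.3641, -0.215, 0.3024]
eef_rot: [-0.179, 0.809, 0.467, 0.31]
ft_force: [-0.5, 0.2, 0.8]
finger_gap: 0.999
gripper_force: 0.0
```

```bash
python3 plan.py 8:469,158.5,130,80,42,110 3:469,158.5,77,80,42,80 4:469,158.5,77,80,42,0
```

```text
t 9.5 tcp [ 364.1 -215.   302.4] G [ 421.3 -116.1  175.1] phi(x) 60.0 theta 41.9 x.y 0.001 q [-0.82  0.42  2.16  0.85  1.02 -0.92] F [-0.49  0.21  0.77] gap 0.999 grip 0.0
[[22.0, -4.0, 13.0], [1.7, 0.0, -1.9]] 
[[22.0, -3.0, 13.0], [1.7, 0.0, -1.8]] 
[[22.0, -2.0, 14.0], [1.7, 0.0, -1.9]] 
[[22.0, -1.0, 13.0], [1.7, 0.0, -1.8]] 
[[21.0, 1.0, 14.0], [1.6, 0.0, -1.9]] 
[[22.0, 2.0, 13.0], [1.7, 0.0, -1.9]] 
[[21.0, 3.0, 13.0], [1.6, 0.0, -1.8]] 
[[21.7, 3.2, 13.9], [1.7, 0.1, -1.9]] 
--
[[-12.0, -0.0, 23.0], [-0.0, -0.0, 0.0]] 
[[-12.0, -0.0, 23.0], [-0.0, -0.0, 0.0]] 
[[-11.5, -0.0, 23.4], [-0.0, -0.0, 0.0]] 
--
[[-0.0, -0.0, 20.0], [-0.0, -0.0, 0.0]] 
[[-0.0, -0.0, 20.0], [-0.0, -0.0, 0.0]] 
[[-0.0, -0.0, 20.0], [-0.0, -0.0, 0.0]] 
[[-0.0, -0.0, 20.0], [-0.0, -0.0, 0.0]] 
--
```

{"name": "servo_tool", "arguments": {"targets": [[[22,-4,13],[1.7,0,-1.9],0],[[22,-3,13],[1.7,0,-1.8],0],[[22,-2,14],[1.7,0,-1.9],0],[[22,-1,13],[1.7,0,-1.8],0],[[21,1,14],[1.6,0,-1.9],0]]}}

```text
clock: 10.0
tool_pos: [0.4099, -0.0953, 0.3248]
eef_rot: [-0.212, 0.752, 0.553, 0.289]
ft_force: [1.4, 0.5, -0.8]
finger_gap: 1.002
gripper_force: 0.0
```

{"name": "servo_tool", "arguments": {"targets": [[[22,2,13],[1.7,0,-1.9],0],[[21,3,13],[1.6,0,-1.8],0],[[22,3,14],[1.7,0.1,-1.9],0],[[-12,0,23],[0,0,0],0],[[-12,0,23],[0,0,0],0]]}}

```text
clock: 10.5
tool_pos: [0.4392, -0.0122, 0.2878]
eef_rot: [-0.23, 0.714, 0.601, 0.275]
ft_force: [0.3, -0.7, -0.8]
finger_gap: 1.003
gripper_force: 0.0
```

{"name": "servo_tool", "arguments": {"targets": [[[-12,0,23],[0,0,0],0],[[0,0,20],[0,0,0],0],[[0,0,20],[0,0,0],0],[[0,0,20],[0,0,0],0],[[0,0,20],[0,0,0],0.5]]}}

```text
clock: 11.0
tool_pos: [0.4496, 0.0466, 0.2027]
eef_rot: [-0.23, 0.715, 0.6, 0.275]
ft_force: [0.5, -0.8, 0.5]
finger_gap: 0.962
gripper_force: 0.0
```

{"name": "servo_tool", "arguments": {"targets": [[[0,0,0],[0,0,0],0.8],[[0,0,0],[0,0,0],0.8],[[0,0,0],[0,0,0],0.8],[[0,0,0],[0,0,0],0.8],[[0,0,0],[0,0,0],0.8]]}}

```text
clock: 11.5
tool_pos: [0.4497, 0.0457, 0.2038]
eef_rot: [-0.23, 0.715, 0.6, 0.275]
ft_force: [-0.3, -0.2, -0.3]
finger_gap: 0.552
gripper_force: 0.0
```

{"name": "servo_tool", "arguments": {"targets": [[[0,0,0],[0,0,0],0.8],[[0,0,0],[0,0,0],0.8],[[0,0,0],[0,0,0],0.8]]}}

```text
clock: 11.8
tool_pos: [0.4497, 0.0459, 0.2036]
eef_rot: [-0.23, 0.715, 0.6, 0.275]
ft_force: [-0.2, -3.6, 7.5]
finger_gap: 0.508
gripper_force: 30.0
```

```bash
python3 plan.py
```

```text
t 11.8 tcp [449.7  45.9 203.6] G [469.8 158.7  76.7] phi(x) 80.1 theta 42.1 x.y 0.002 q [-0.17  0.64  2.19  1.25  0.78 -1.12] F [-0.22 -3.61  7.47] gap 0.508 grip 30.0
```

{"name": "servo_tool", "arguments": {"targets": [[[8,0,-9],[0,0,0],0.8],[[8,0,-9],[0,0,0],0.8],[[8,0,-9],[0,0,0],0.8],[[0,0,0],[0,0,0],0.8],[[0,0,0],[0,0,0],0.8]]}}

```text
clock: 12.3
tool_pos: [0.4494, 0.0458, 0.2393]
eef_rot: [-0.23, 0.715, 0.601, 0.275]
ft_force: [-0.2, 0.4, -1.6]
finger_gap: 0.51
gripper_force: 30.0
```

{"name": "servo_tool", "arguments": {"targets": [[[0,0,0],[0,0,0],0.8],[[0,0,0],[0,0,0],0.8]]}}

```text
clock: 12.5
tool_pos: [0.4495, 0.0458, 0.2389]
eef_rot: [-0.231, 0.715, 0.6, 0.275]
ft_force: [0.1, -0.1, -1.5]
finger_gap: 0.512
gripper_force: 30.0
```

```bash
python3 plan.py 15:545,166,170,2.5,42,0; python3 - <<'E'
from station import vision
import cv2
c=vision.camera('side');cv2.imwrite('pics/s2.png',cv2.resize(c['img'][120:350,200:450,::-1],None,fx=2.5,fy=2.5))
E
```

```text
t 12.5 tcp [449.5  45.8 238.9] G [469.3 158.6 111.9] phi(x) 80.0 theta 42.0 x.y -0.0 q [-0.17  0.56  2.17  1.16  0.82 -1.  ] F [ 0.06 -0.09 -1.45] gap 0.512 grip 30.0
[[8.0, -3.0, 2.0], [-3.5, -0.0, 3.8]] 
[[8.0, -3.0, 2.0], [-3.5, -0.0, 3.8]] 
[[8.0, -4.0, 2.0], [-3.5, -0.0, 3.8]] 
[[7.0, -4.0, 1.0], [-3.5, -0.0, 3.8]] 
[[7.0, -5.0, 1.0], [-3.4, -0.0, 3.9]] 
[[7.0, -5.0, 1.0], [-3.5, -0.0, 3.8]] 
[[6.0, -6.0, 0.0], [-3.4, -0.0, 3.9]] 
[[6.0, -6.0, 0.0], [-3.5, -0.0, 3.8]] 
[[5.0, -7.0, -0.0], [-3.5, -0.0, 3.9]] 
[[5.0, -7.0, -1.0], [-3.4, -0.0, 3.8]] 
[[5.0, -7.0, -1.0], [-3.5, -0.0, 3.8]] 
[[4.0, -8.0, -2.0], [-3.4, -0.0, 3.9]] 
[[3.0, -8.0, -2.0], [-3.5, -0.1, 3.8]] 
[[3.0, -8.0, -2.0], [-3.4, -0.0, 3.9]] 
[[2.4, -7.8, -3.4], [-3.5, -0.1, 3.8]] 
--
```

View pics/s2.png

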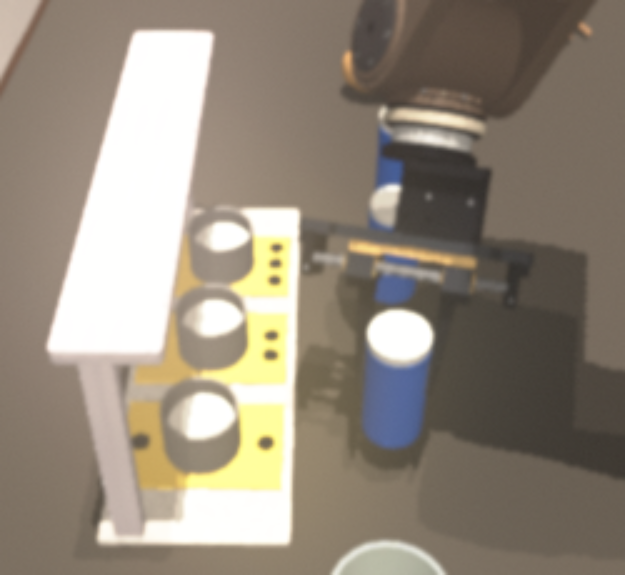

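{"name": "servo_tool", "arguments": {"targets": [[[8,-3,2],[-3.5,0,3.8],0.8],[[8,-3,2],[-3.5,0,3.8],0.8],[[8,-4,2],[-3.5,0,3.8],0.8],[[7,-4,1],[-3.5,0,3.8],0.8],[[7,-5,1],[-3.4,0,3.9],0.8]]}}

```text
clock: 13.05
tool_pos: [0.4431, 0.0844, 0.2587]
eef_rot: [-0.162, 0.831, 0.424, 0.32]
ft_force: [1.1, 1.0, -2.7]
finger_gap: 0.512
gripper_force: 30.0
```

{"name": "servo_tool", "arguments": {"targets": [[[7,-5,1],[-3.5,0,3.8],0.8],[[6,-6,0],[-3.4,0,3.9],0.8],[[6,-6,0],[-3.5,0,3.8],0.8],[[5,-7,0],[-3.5,0,3.9],0.8],[[5,-7,-1],[-3.4,0,3.8],0.8]]}}

```text
clock: 13.55
tool_pos: [0.4369, 0.1221, 0.278]
eef_rot: [-0.087, 0.905, 0.227, 0.349]
ft_force: [0.2, -0.4, -0.8]
finger_gap: 0.508
gripper_force: 30.0
```

{"name": "servo_tool", "arguments": {"targets": [[[5,-7,-1],[-3.5,0,3.8],0.8],[[4,-8,-2],[-3.4,0,3.9],0.8],[[3,-8,-2],[-3.5,-0.1,3.8],0.8],[[3,-8,-2],[-3.4,0,3.9],0.8],[[2,-8,-3],[-3.5,-0.1,3.8],0.8]]}}

```text
clock: 14.05
tool_pos: [0.4323, 0.1526, 0.2932]
eef_rot: [-0.023, 0.93, 0.065, 0.361]
ft_force: [-0.6, -0.8, -0.8]
finger_gap: 0.51
gripper_force: 30.0
```

```bash
python3 plan.py 5:623,168,146,2.5,42 6:623,168,110,2.5,42
```

```text
t 14.05 tcp [432.3 152.6 293.2] G [546.6 168.  167. ] phi(x) 8.1 theta 42.4 x.y 0.004 q [ 0.2   0.42  2.22  3.34  0.24 -1.72] F [-0.57 -0.84 -0.82] gap 0.51 grip 30.0
[[9.0, 0.0, 13.0], [-0.7, -0.1, 0.8]] 
[[9.0, -0.0, 13.0], [-0.7, -0.1, 0.8]] 
[[8.0, -1.0, 14.0], [-0.7, -0.1, 0.9]] 
[[9.0, -1.0, 13.0], [-0.7, -0.1, 0.8]] 
[[8.5, -0.7, 13.6], [-0.7, -0.0, 0.9]] 
--
[[-4.0, -0.0, 4.0], [0.0, -0.0, -0.0]] 
[[-4.0, -0.0, 5.0], [0.0, -0.0, -0.0]] 
[[-4.0, -0.0, 4.0], [0.0, -0.0, -0.0]] 
[[-4.0, -0.0, 5.0], [0.0, -0.0, -0.0]] 
[[-4.0, -0.0, 4.0], [0.0, -0.0, -0.0]] 
[[-4.1, -0.0, 4.8], [0.0, -0.0, -0.0]] 
--
```

```bash
cat > kin.py <<'E'
import numpy as np
from scipy.spatial.transform import Rotation as Rn
from scipy.optimize import least_squares
D=[([-1.242,.491,1.559,0,1.092,-.106],[263,-567,404],24.9,.1),([-1.03,.48,2.11,.88,1.,-.92],[325.1,-313.8,286],45.1,42),([-.87,.64,2.16,1.14,.82,-1.1],[376.8,-262.9,205],45,41.9),([-.61,.63,2.23,1.2,.8,-1.17],[409.1,-138.3,203.5],60.1,42),([-.82,.42,2.16,.85,1.02,-.92],[364.1,-215,302.4],60,41.9),([-.17,.56,2.17,1.16,.82,-1.],[449.5,45.8,238.9],80,42),([.2,.42,2.22,3.34,.24,-1.72],[432.3,152.6,293.2],8.1,42.4)]
def fk(q,P):
    h,L1,L2,d,o,e=P
    A=Rn.from_euler('z',q[0]);B=A*Rn.from_euler('y',q[1]);C=B*Rn.from_euler('y',q[2]);W=C*Rn.from_euler('z',q[3])*Rn.from_euler('y',q[4])*Rn.from_euler('z',q[5])
    p=np.array([0,0,h])+A.apply([0,o,0])+B.apply([0,0,L1])+C.apply([e,0,L2])+W.apply([0,0,d]);return p,W
def Rt(f,t):
    f,t=np.radians([f,t]);z=np.array([np.sin(t)*np.cos(f),np.sin(t)*np.sin(f),-np.cos(t)]);x=np.array([np.cos(t)*np.cos(f),np.cos(t)*np.sin(f),np.sin(t)]);return Rn.from_matrix(np.c_[x,np.cross(z,x),z])
def fit():
    return least_squares(lambda P:np.concatenate([fk(q,P)[0]-p for q,p,_,_ in D]),[200,500,400,120,60,0])
lo=[-3.1,-.84,.05,-1.13,.06,-2.69];hi=[3.1,2.19,2.79,4.28,2.93,2.69]
def ik(P,G,f,t,C,s0):
    R=Rt(f,t)*C;p=np.array(G)-171*R.apply([0,0,1]);b=None
    for q0 in s0:
        s=least_squares(lambda q:np.r_[fk(q,P)[0]-p,300*(fk(q,P)[1].inv()*R).as_rotvec()],q0,bounds=(lo,hi))
        if b is None or s.cost<b.cost:b=s
    return b.x,b.cost
E
python3 - <<'E'
from kin import *
s=fit();P=s.x;print(P.round(1),np.abs(s.fun).max().round(1))
# tool z-offset C: fk*C=Rt
Cs=[(fk(q,P)[1].inv()*Rt(f,t)) for q,_,f,t in D]
for c in Cs:print(np.degrees(c.as_rotvec()).round(1))
E
```

```text
[192.9 590.9 409.8  80.9  66.3  44.5] 2.0
[-0.1  0.1 90. ]
[-0.3 -0.6 90.3]
[-0.2 -0.1 90.4]
[ 0.2  0.  89.6]
[ 0.  -0.2 89.5]
[ 0.2  0.  90.3]
[ 0.3  0.4 90. ]
```

```bash
sed -i 's/R=Rt(f,t)\*C;p=np.array(G)-171\*R.apply/R=Rt(f,t)*Rn.from_euler("z",-90,degrees=True);p=np.array(G)-171*R.apply/' kin.py; python3 - <<'E'
from kin import *
P=fit().x
S=[[0,.5,2,a,b,c] for a in(-.8,0,.8,1.6,2.5,3.3,4) for b in(.2,.8) for c in(-1,1)]
for n,(x,y) in dict(one=(623,168),two=(628,58),three=(633,-52)).items():
  for t in (38,42):
    for f in (-6,2.5,10):
      for z in (150,100):
        q,c=ik(P,(x,y,z),f,t,None,S);print(n,t,f,z,q.round(2),'' if c<1 else 'BAD%.1f'%c)
print('via')
for g,f in [((546,168,167),8.1),((546,168,167),40),((580,168,160),40),((580,168,160),25),((580,168,160),2.5),((560,168,160),-30),((580,168,160),-30)]:
  q,c=ik(P,g,f,42,None,S);print(g,f,q.round(2),c.round(1))
E
```

```text
one 38 -6 150 [ 0.23  0.53  2.02  4.28  0.2  -2.44] BAD156.7
one 38 -6 100 [ 0.24  0.61  2.02  4.19  0.24 -2.33] 
one 38 2.5 150 [ 0.2   0.51  2.01  4.28  0.1  -2.59] 
one 38 2.5 100 [ 0.2   0.6   2.04  3.68  0.19 -1.98] 
one 38 10 150 [ 0.16  0.51  2.02  2.93  0.06 -1.37] BAD1.5
one 38 10 100 [ 0.16  0.6   2.05  3.08  0.17 -1.52] 
one 42 -6 150 [ 0.25  0.53  2.03  4.27  0.26 -2.41] 
one 42 -6 100 [ 0.25  0.62  2.06  3.94  0.33 -2.07] 
one 42 2.5 150 [ 0.2   0.52  2.05  3.74  0.19 -2.05] 
one 42 2.5 100 [ 0.2   0.61  2.08  3.51  0.3  -1.8 ] 
one 42 10 150 [ 0.16  0.52  2.06  3.07  0.17 -1.51] 
one 42 10 100 [ 0.16  0.61  2.09  3.1   0.29 -1.54] 
two 38 -6 150 [ 0.02  0.5   2.05  4.01  0.1  -2.35] 
two 38 -6 100 [ 0.02  0.59  2.08  3.52  0.2  -1.85] 
two 38 2.5 150 [-0.03  0.49  2.06  2.56  0.08 -1.05] 
two 38 2.5 100 [-0.03  0.59  2.09  2.91  0.2  -1.4 ] 
two 38 10 150 [-0.07  0.49  2.06  1.92  0.16 -0.55] 
two 38 10 100 [-0.07  0.59  2.09  2.44  0.24 -1.08] 
two 42 -6 150 [ 0.02  0.51  2.09  3.58  0.2  -1.91] 
two 42 -6 100 [ 0.02  0.6   2.12  3.41  0.32 -1.73] 
two 42 2.5 150 [-0.0
[... 598 characters left out ...]
-0.22  0.6   2.12  2.9   0.32 -1.42] 
three 42 2.5 150 [-0.27  0.51  2.08  2.21  0.26 -0.89] 
three 42 2.5 100 [-0.27  0.6   2.11  2.5   0.35 -1.19] 
three 42 10 150 [-0.31  0.51  2.07  1.9   0.34 -0.72] 
three 42 10 100 [-0.31  0.61  2.1   2.19  0.4  -1.04] 
via
(546, 168, 167) 8.1 [ 0.2   0.42  2.21  3.32  0.22 -1.7 ] 0.0
(546, 168, 167) 40 [-0.02  0.43  2.18  1.7   0.46 -0.72] 0.0
(580, 168, 160) 40 [-0.01  0.48  2.11  1.65  0.45 -0.66] 0.0
(580, 168, 160) 25 [ 0.07  0.46  2.15  2.16  0.29 -0.88] 0.0
(580, 168, 160) 2.5 [ 0.22  0.46  2.14  3.72  0.22 -2.  ] 0.0
(560, 168, 160) -30 [ 0.44  0.5   2.   -1.13  0.62 -2.69] 1059.4
(580, 168, 160) -30 [ 0.43  0.52  1.96 -1.13  0.61 -2.69] 1164.4
```

```bash
python3 plan.py 10:623,168,146,5,42 5:623,168,126,5,42 
```

```text
t 14.05 tcp [432.3 152.6 293.2] G [546.6 168.  167. ] phi(x) 8.1 theta 42.4 x.y 0.004 q [ 0.2   0.42  2.22  3.34  0.24 -1.72] F [-0.57 -0.84 -0.82] gap 0.51 grip 30.0
[[4.0, 1.0, 7.0], [-0.2, -0.0, 0.2]] 
[[4.0, 0.0, 7.0], [-0.2, -0.0, 0.2]] 
[[4.0, 0.0, 7.0], [-0.2, -0.1, 0.2]] 
[[4.0, 0.0, 7.0], [-0.2, -0.0, 0.2]] 
[[5.0, 0.0, 6.0], [-0.2, -0.1, 0.3]] 
[[4.0, 1.0, 7.0], [-0.2, -0.0, 0.2]] 
[[5.0, 0.0, 6.0], [-0.2, -0.1, 0.3]] 
[[4.0, 0.0, 7.0], [-0.1, -0.0, 0.2]] 
[[5.0, 1.0, 6.0], [-0.2, -0.1, 0.3]] 
[[4.3, 0.4, 6.6], [-0.1, -0.0, 0.2]] 
--
[[-3.0, -0.0, 3.0], [-0.0, -0.0, 0.0]] 
[[-3.0, -0.0, 3.0], [-0.0, -0.0, 0.0]] 
[[-2.0, -0.0, 3.0], [-0.0, -0.0, 0.0]] 
[[-3.0, -0.0, 3.0], [-0.0, -0.0, 0.0]] 
[[-2.4, -0.0, 2.8], [-0.0, -0.0, 0.0]] 
--
```

{"name": "servo_tool", "arguments": {"targets": [[[4,1,7],[-0.2,0,0.2],0.8],[[4,0,7],[-0.2,0,0.2],0.8],[[4,0,7],[-0.2,-0.1,0.2],0.8],[[4,0,7],[-0.2,0,0.2],0.8],[[5,0,6],[-0.2,-0.1,0.3],0.8]]}}

```text
clock: 14.55
tool_pos: [0.4716, 0.1561, 0.282]
eef_rot: [-0.019, 0.931, 0.054, 0.36]
ft_force: [-0.3, 0.7, -2.3]
finger_gap: 0.513
gripper_force: 30.0
```

{"name": "servo_tool", "arguments": {"targets": [[[4,1,7],[-0.2,0,0.2],0.8],[[5,0,6],[-0.2,-0.1,0.3],0.8],[[4,0,7],[-0.1,0,0.2],0.8],[[5,1,6],[-0.2,-0.1,0.3],0.8]]}}

```text
clock: 14.95
tool_pos: [0.5022, 0.1577, 0.2752]
eef_rot: [-0.016, 0.932, 0.044, 0.359]
ft_force: [0.6, -0.1, -1.7]
finger_gap: 0.51
gripper_force: 30.0
```

```bash
python3 plan.py 2:623,168,146,5,42 3:623,168,131,5,42 5:623,168,114,5,42; python3 - <<'E'
from station import vision
import cv2,numpy as np
a=vision.camera('side')['img'][150:350,190:420,::-1];b=vision.camera('scene')['img'][170:330,220:380,::-1]
a=cv2.resize(a,(460,400),interpolation=3);b=cv2.resize(b,(330,400),interpolation=3)
cv2.imwrite('pics/s3.png',np.hstack([a,b]))
E
```

```text
t 14.95 tcp [502.2 157.7 275.2] G [616.4 168.2 148.3] phi(x) 5.4 theta 42.1 x.y 0.001 q [ 0.19  0.51  2.07  3.49  0.19 -1.85] F [ 0.64 -0.09 -1.71] gap 0.51 grip 30.0
[[2.0, 0.0, 3.0], [-0.1, -0.0, 0.2]] 
[[1.6, 0.2, 3.1], [-0.1, -0.1, 0.1]] 
--
[[-3.0, 0.0, 4.0], [0.0, 0.0, 0.0]] 
[[-3.0, 0.0, 4.0], [0.0, 0.0, 0.0]] 
[[-4.0, 0.0, 3.2], [0.0, 0.0, 0.0]] 
--
[[-2.0, 0.0, 3.0], [0.0, 0.0, 0.0]] 
[[-2.0, 0.0, 2.0], [0.0, 0.0, 0.0]] 
[[-2.0, 0.0, 3.0], [0.0, 0.0, 0.0]] 
[[-3.0, 0.0, 2.0], [0.0, 0.0, 0.0]] 
[[-2.4, 0.0, 2.6], [0.0, 0.0, 0.0]] 
--
```

View pics/s3.png

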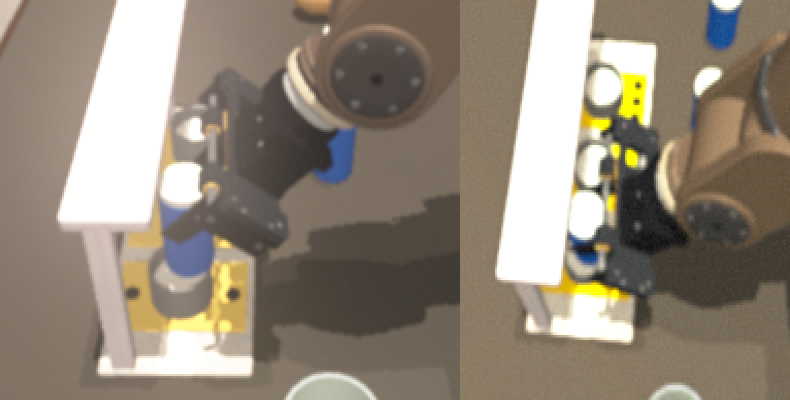

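{"name": "servo_tool", "arguments": {"targets": [[[2,0,3],[-0.1,0,0.2],0.8],[[1.6,0.2,3],[-0.1,-0.1,0.1],0.8],[[0,0,0],[0,0,0],0.8]]}}

```text
clock: 15.35
tool_pos: [0.5085, 0.158, 0.2734]
eef_rot: [-0.015, 0.933, 0.041, 0.358]
ft_force: [-0.1, 0.3, -1.3]
finger_gap: 0.513
gripper_force: 30.0
```

{"name": "servo_tool", "arguments": {"targets": [[[-3,0,4],[0,0,0],0.8],[[-3,0,4],[0,0,0],0.8],[[-4,0,3],[0,0,0],0.8],[[0,0,0],[0,0,0],0.8]]}}

```text
clock: 15.75
tool_pos: [0.5088, 0.158, 0.2585]
eef_rot: [-0.015, 0.932, 0.041, 0.359]
ft_force: [5.6, 0.5, -2.3]
finger_gap: 0.514
gripper_force: 30.0
```

{"name": "servo_tool", "arguments": {"targets": [[[-2,0,3],[0,0,0],0.8],[[-2,0,2],[0,0,0],0.8],[[-2,0,2],[0,0,0],0.8],[[0,0,0],[0,0,0],0.8]]}}

```text
clock: 16.15
tool_pos: [0.5089, 0.158, 0.2491]
eef_rot: [-0.015, 0.932, 0.041, 0.359]
ft_force: [5.1, 0.6, -1.0]
finger_gap: 0.512
gripper_force: 30.0
```

```bash
python3 plan.py 4:623,168,115,5,42
```

```text
t 16.15 tcp [508.9 158.  249.1] G [623.1 167.9 122.2] phi(x) 5.0 theta 42.1 x.y 0.001 q [ 0.19  0.57  2.07  3.43  0.24 -1.77] F [ 5.13  0.58 -0.98] gap 0.512 grip 30.0
[[-1.0, -0.0, 1.0], [0.0, -0.0, 0.0]] 
[[-1.0, -0.0, 1.0], [0.0, -0.0, 0.0]] 
[[-1.0, -0.0, 2.0], [0.0, -0.0, 0.0]] 
[[-1.6, -0.0, 1.3], [0.0, -0.1, 0.0]] 
--
```

{"name": "servo_tool", "arguments": {"targets": [[[0.7,0,0.7],[0,0,0],0.8],[[0.8,0,0.6],[0,0,0],0.8],[[0,0,0],[0,0,0],0.8]]}}

```text
clock: 16.45
tool_pos: [0.5101, 0.1581, 0.2489]
eef_rot: [-0.015, 0.933, 0.041, 0.357]
ft_force: [-0.3, 0.6, -1.8]
finger_gap: 0.51
gripper_force: 30.0
```

{"name": "servo_tool", "arguments": {"targets": [[[0.7,0,0.7],[0,0,0],0.8],[[0,0,0],[0,0,0],0.8]]}}

```text
clock: 16.65
tool_pos: [0.5112, 0.1582, 0.2491]
eef_rot: [-0.015, 0.933, 0.041, 0.358]
ft_force: [-0.5, 1.0, -2.2]
finger_gap: 0.515
gripper_force: 30.0
```

```bash
python3 plan.py
```

```text
t 16.65 tcp [511.2 158.2 249.1] G [625.1 168.2 121.9] phi(x) 5.0 theta 42.0 x.y 0.0 q [ 0.19  0.57  2.07  3.43  0.24 -1.78] F [-0.49  1.04 -2.21] gap 0.515 grip 30.0
```

{"name": "servo_tool", "arguments": {"targets": [[[-1.3,0,1.5],[0,0,0],0.8],[[-1.3,0,1.5],[0,0,0],0.8],[[0,0,0],[0,0,0],0.8]]}}

```text
clock: 16.95
tool_pos: [0.5114, 0.1582, 0.245]
eef_rot: [-0.015, 0.933, 0.041, 0.358]
ft_force: [-0.6, 0.3, -1.3]
finger_gap: 0.514
gripper_force: 30.0
```

{"name": "servo_tool", "arguments": {"targets": [[[-1.3,0,1.5],[0,0,0],0.8],[[-1.3,0,1.5],[0,0,0],0.8],[[0,0,0],[0,0,0],0.8]]}}

```text
clock: 17.25
tool_pos: [0.5115, 0.1582, 0.2412]
eef_rot: [-0.015, 0.933, 0.041, 0.358]
ft_force: [-0.5, 0.6, -0.4]
finger_gap: 0.512
gripper_force: 30.0
```

```bash
python3 plan.py
```

```text
t 17.25 tcp [511.5 158.2 241.2] G [625.5 168.2 114.1] phi(x) 5.0 theta 42.0 x.y 0.0 q [ 0.19  0.59  2.07  3.41  0.25 -1.76] F [-0.51  0.56 -0.4 ] gap 0.512 grip 30.0
```

{"name": "servo_tool", "arguments": {"targets": [[[0,0,0],[0,0,0],0.4],[[0,0,0],[0,0,0],0],[[0,0,0],[0,0,0],0],[[0,0,0],[0,0,0],0],[[0,0,0],[0,0,0],0]]}}

```text
clock: 17.75
tool_pos: [0.5115, 0.1582, 0.2414]
eef_rot: [-0.015, 0.933, 0.041, 0.358]
ft_force: [-0.2, 0.5, 0.1]
finger_gap: 0.875
gripper_force: 0.0
```

{"name": "servo_tool", "arguments": {"targets": [[[0,0,-8],[0,0,0],0],[[0,0,-20],[0,0,0],0],[[0,0,-24],[0,0,0],0],[[0,0,-24],[0,0,0],0],[[0,0,-24],[0,0,0],0]]}}

```text
clock: 18.25
tool_pos: [0.4438, 0.1523, 0.3166]
eef_rot: [-0.016, 0.933, 0.041, 0.358]
ft_force: [-0.8, -0.4, 0.7]
finger_gap: 0.999
gripper_force: 0.0
```

```bash
python3 plan.py 15:466,-39,130,60,42,110 3:466,-39,77,60,42,80 4:466,-39,77,60,42,0; python3 - <<'E'
from station import vision
import cv2,numpy as np
a=vision.camera('side')['img'][150:350,190:420,::-1];b=vision.camera('scene')['img'][140:330,220:380,::-1]
a=cv2.resize(a,(460,400),interpolation=3);b=cv2.resize(b,(337,400),interpolation=3)
cv2.imwrite('pics/s4.png',np.hstack([a,b]))
E
```

```text
t 18.25 tcp [443.8 152.3 316.6] G [557.8 162.3 189.5] phi(x) 5.0 theta 42.0 x.y 0.0 q [ 0.2   0.38  2.17  3.66  0.16 -2.  ] F [-0.76 -0.38  0.73] gap 0.999 grip 0.0
[[-4.0, 23.0, -6.0], [2.5, -0.0, -2.7]] 
[[-5.0, 23.0, -7.0], [2.5, -0.0, -2.7]] 
[[-6.0, 22.0, -8.0], [2.4, -0.0, -2.7]] 
[[-7.0, 21.0, -8.0], [2.5, -0.0, -2.7]] 
[[-8.0, 21.0, -9.0], [2.4, -0.0, -2.7]] 
[[-9.0, 20.0, -10.0], [2.5, -0.0, -2.7]] 
[[-10.0, 19.0, -11.0], [2.4, -0.0, -2.7]] 
[[-11.0, 18.0, -12.0], [2.5, -0.0, -2.7]] 
[[-12.0, 17.0, -13.0], [2.4, -0.0, -2.7]] 
[[-13.0, 16.0, -13.0], [2.5, -0.0, -2.8]] 
[[-13.0, 14.0, -14.0], [2.4, -0.0, -2.7]] 
[[-14.0, 13.0, -15.0], [2.5, -0.0, -2.8]] 
[[-15.0, 12.0, -15.0], [2.4, -0.0, -2.7]] 
[[-15.0, 10.0, -16.0], [2.5, -0.0, -2.8]] 
[[-15.5, 8.7, -15.6], [2.4, -0.1, -2.7]] 
--
[[-12.0, 0.0, 23.0], [0.0, 0.0, -0.0]] 
[[-12.0, 0.0, 23.0], [0.0, 0.0, -0.0]] 
[[-11.5, 0.0, 23.4], [0.0, 0.0, -0.0]] 
--
[[0.0, -0.0, 20.0], [0.0, 0.0, -0.0]] 
[[0.0, -0.0, 20.0], [0.0, 0.0, -0.0]] 
[[0.0, -0.0, 20.0], [0.0, 0.0, -0.0]] 
[[0.0, -0.0, 20.0], [0.0, 0.0, -0.0]] 
--
```

View pics/s4.png

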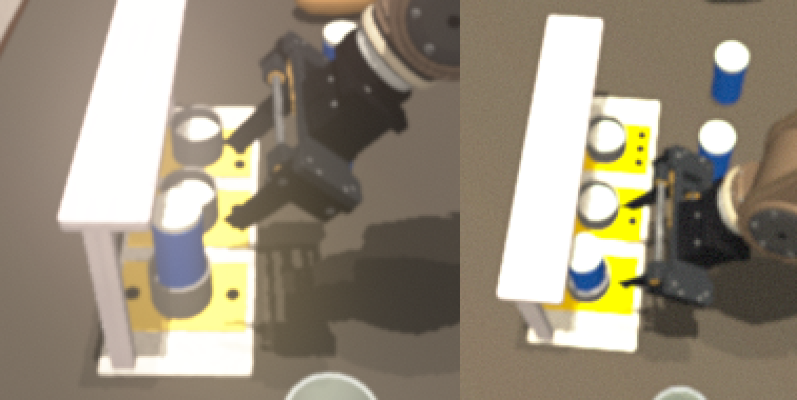

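{"name": "servo_tool", "arguments": {"targets": [[[-4,23,-6],[2.5,0,-2.7],0],[[-5,23,-7],[2.5,0,-2.7],0],[[-6,22,-8],[2.4,0,-2.7],0],[[-7,21,-8],[2.5,0,-2.7],0],[[-8,21,-9],[2.4,0,-2.7],0]]}}

```text
clock: 18.85
tool_pos: [0.4324, 0.0974, 0.3201]
eef_rot: [-0.039, 0.923, 0.109, 0.366]
ft_force: [0.4, -0.3, 0.1]
finger_gap: 0.997
gripper_force: 0.0
```

{"name": "servo_tool", "arguments": {"targets": [[[-9,20,-10],[2.5,0,-2.7],0],[[-10,19,-11],[2.4,0,-2.7],0],[[-11,18,-12],[2.5,0,-2.7],0],[[-12,17,-13],[2.4,0,-2.7],0],[[-13,16,-13],[2.5,0,-2.8],0]]}}

```text
clock: 19.35
tool_pos: [0.3894, -0.008, 0.3262]
eef_rot: [-0.09, 0.897, 0.247, 0.356]
ft_force: [0.5, -0.2, 0.5]
finger_gap: 1.003
gripper_force: 0.0
```

{"name": "servo_tool", "arguments": {"targets": [[[-13,14,-14],[2.4,0,-2.7],0],[[-14,13,-15],[2.5,0,-2.8],0],[[-15,12,-15],[2.4,0,-2.7],0],[[-15,10,-16],[2.5,0,-2.8],0],[[-15,9,-16],[2.4,0,-2.7],0]]}}

```text
clock: 19.85
tool_pos: [0.3415, -0.1184, 0.3337]
eef_rot: [-0.142, 0.846, 0.388, 0.336]
ft_force: [0.0, -0.2, 0.3]
finger_gap: 1.0
gripper_force: 0.0
```

```bash
python3 plan.py 3:466,-39.3,77,60,42,100 5:466,-39.3,77,60,42,0
```

```text
t 19.85 tcp [ 341.5 -118.4  333.7] G [420.1 -32.8 208.2] phi(x) 49.9 theta 42.8 x.y 0.021 q [-0.68  0.26  2.31  1.09  0.87 -0.83] F [ 0.03 -0.16  0.33] gap 1.0 grip 0.0
[[-22.0, 25.0, 6.0], [2.8, -0.2, -2.5]] 
[[-23.0, 25.0, 4.0], [2.8, -0.2, -2.5]] 
[[-23.6, 23.4, 3.8], [2.9, -0.2, -2.5]] 
--
[[-0.0, 0.0, 20.0], [-0.0, -0.0, 0.0]] 
[[-0.0, 0.0, 20.0], [-0.0, -0.0, 0.0]] 
[[-0.0, 0.0, 20.0], [-0.0, -0.0, 0.0]] 
[[-0.0, 0.0, 20.0], [-0.0, -0.0, 0.0]] 
[[-0.0, 0.0, 20.0], [-0.0, -0.0, 0.0]] 
--
```

{"name": "servo_tool", "arguments": {"targets": [[[-22,25,6],[2.8,-0.2,-2.5],0],[[-23,25,4],[2.8,-0.2,-2.5],0],[[-24,23,4],[2.9,-0.2,-2.5],0],[[0,0,0],[0,0,0],0]]}}

```text
clock: 20.25
tool_pos: [0.3764, -0.198, 0.276]
eef_rot: [-0.179, 0.809, 0.466, 0.311]
ft_force: [-0.5, -0.3, -0.1]
finger_gap: 0.999
gripper_force: 0.0
```

```bash
python3 plan.py 4:466,-39.3,77,60,42,0
```

```text
t 20.25 tcp [ 376.4 -198.   276. ] G [433.8 -98.9 149. ] phi(x) 59.8 theta 42.0 x.y -0.001 q [-0.77  0.47  2.18  0.92  0.95 -0.97] F [-0.47 -0.28 -0.14] gap 0.999 grip 0.0
[[1.0, -0.0, 25.0], [0.0, -0.0, -0.0]] 
[[0.0, -1.0, 25.0], [0.0, -0.0, -0.0]] 
[[1.0, -0.0, 24.0], [0.0, -0.0, -0.1]] 
[[0.2, -0.8, 24.9], [0.0, -0.0, -0.0]] 
--
```

Grasp B, lift, and plan the carry to well two.

{"name": "servo_tool", "arguments": {"targets": [[[1,0,25],[0,0,0],0],[[0,-1,25],[0,0,0],0],[[1,0,24],[0,0,-0.1],0],[[0,-1,25],[0,0,0],0.4],[[0,0,0],[0,0,0],0.8]]}}

```text
clock: 20.75
tool_pos: [0.4078, -0.1341, 0.2049]
eef_rot: [-0.18, 0.808, 0.467, 0.311]
ft_force: [-1.1, 0.8, 1.2]
finger_gap: 0.883
gripper_force: 0.0
```

{"name": "servo_tool", "arguments": {"targets": [[[0,0,0],[0,0,0],0.8],[[0,0,0],[0,0,0],0.8],[[0,0,0],[0,0,0],0.8],[[0,0,0],[0,0,0],0.8],[[0,0,0],[0,0,0],0.8]]}}

```text
clock: 21.25
tool_pos: [0.4079, -0.1361, 0.2066]
eef_rot: [-0.177, 0.808, 0.467, 0.312]
ft_force: [1.8, -1.6, 3.6]
finger_gap: 0.525
gripper_force: 29.7
```

{"name": "servo_tool", "arguments": {"targets": [[[0,0,0],[0,0,0],0.8],[[0,0,0],[0,0,0],0.8],[[8,0,-9],[0,0,0],0.8],[[8,0,-9],[0,0,0],0.8],[[8,0,-9],[0,0,0],0.8]]}}

```text
clock: 21.75
tool_pos: [0.4074, -0.1359, 0.2425]
eef_rot: [-0.178, 0.808, 0.467, 0.311]
ft_force: [0.8, 0.4, -2.6]
finger_gap: 0.528
gripper_force: 29.7
```

```bash
python3 plan.py 15:565,56,170,20,42 6:628,58,146,2.5,42; python3 - <<'E'
from kin import *
P=fit().x
S=[[0,.5,2,a,b,c] for a in(.8,1.6,2.5,3.3) for b in(.2,.8) for c in(-1,1)]
for i in np.linspace(0,1,6):
  print(ik(P,np.array([466,-39,112])*(1-i)+i*np.array([565,56,170]),60-40*i,42,None,S)[0].round(2))
for f in(20,12,5):print(ik(P,(575 if f>12 else 615,58,150),f,42,None,S)[0].round(2))
E
```

```text
t 21.75 tcp [ 407.4 -135.9  242.5] G [465.  -37.  115.4] phi(x) 60.1 theta 42.0 x.y 0.003 q [-0.61  0.54  2.22  1.11  0.84 -1.05] F [ 0.76  0.41 -2.55] gap 0.528 grip 29.7
[[10.0, -2.0, 4.0], [-1.8, -0.0, 2.0]] 
[[10.0, -3.0, 4.0], [-1.8, -0.0, 2.0]] 
[[10.0, -3.0, 4.0], [-1.8, -0.0, 2.0]] 
[[10.0, -4.0, 4.0], [-1.8, -0.0, 2.0]] 
[[10.0, -4.0, 4.0], [-1.8, -0.0, 2.0]] 
[[10.0, -5.0, 4.0], [-1.8, -0.0, 2.0]] 
[[9.0, -5.0, 4.0], [-1.8, -0.0, 2.0]] 
[[9.0, -5.0, 3.0], [-1.8, -0.0, 2.0]] 
[[9.0, -6.0, 3.0], [-1.7, -0.0, 2.0]] 
[[9.0, -6.0, 3.0], [-1.8, -0.0, 2.0]] 
[[9.0, -7.0, 3.0], [-1.7, -0.0, 2.0]] 
[[8.0, -7.0, 3.0], [-1.8, -0.0, 1.9]] 
[[8.0, -8.0, 3.0], [-1.7, -0.0, 2.0]] 
[[8.0, -8.0, 2.0], [-1.8, -0.0, 1.9]] 
[[8.3, -7.6, 2.2], [-1.8, -0.1, 2.0]] 
--
[[5.0, -2.0, 10.0], [-1.9, -0.0, 2.2]] 
[[5.0, -3.0, 10.0], [-2.0, 0.0, 2.2]] 
[[5.0, -4.0, 10.0], [-1.9, 0.0, 2.1]] 
[[5.0, -4.0, 10.0], [-2.0, 0.0, 2.2]] 
[[5.0, -5.0, 10.0], [-1.9, 0.0, 2.1]] 
[[5.4, -5.0, 9.7], [-2.0, 0.0, 2.2]] 
--
[-0.61  0.55  2.21  1.11  0.84 -1.05]
[-0.54  0.52  2.24  1.27  0.77 -1.  ]
[-0.46  0.48  2.25  1.43  0.69 -0.94]
[-0.37  0.45  2.25  1.59  0.6  -0.89]
[-0.27  0.43  2.24  1.77  0.49 -0.84]
[-0.17  0.41  2.21  1.96  0.37 -0.81]
[-0.16  0.46  2.2   2.07  0.38 -0.93]
[-0.1   0.49  2.12  2.3   0.27 -0.97]
[-0.05  0.49  2.13  2.71  0.22 -1.25]
```

{"name": "servo_tool", "arguments": {"targets": [[[10,-2,4],[-1.8,0,2],0.8],[[10,-3,4],[-1.8,0,2],0.8],[[10,-3,4],[-1.8,0,2],0.8],[[10,-4,4],[-1.8,0,2],0.8],[[10,-4,4],[-1.8,0,2],0.8]]}}

```text
clock: 22.25
tool_pos: [0.4237, -0.0849, 0.2608]
eef_rot: [-0.14, 0.858, 0.368, 0.33]
ft_force: [1.4, 0.3, -3.3]
finger_gap: 0.53
gripper_force: 29.7
```

{"name": "servo_tool", "arguments": {"targets": [[[10,-5,4],[-1.8,0,2],0.8],[[9,-5,4],[-1.8,0,2],0.8],[[9,-5,3],[-1.8,0,2],0.8],[[9,-6,3],[-1.7,0,2],0.8],[[9,-6,3],[-1.8,0,2],0.8]]}}

```text
clock: 22.75
tool_pos: [0.4401, -0.0345, 0.2789]
eef_rot: [-0.102, 0.895, 0.265, 0.344]
ft_force: [0.2, -0.4, -3.1]
finger_gap: 0.534
gripper_force: 29.7
```

{"name": "servo_tool", "arguments": {"targets": [[[9,-7,3],[-1.7,0,2],0.8],[[8,-7,3],[-1.8,0,1.9],0.8],[[8,-8,3],[-1.7,0,2],0.8],[[8,-8,2],[-1.8,0,1.9],0.8],[[8,-8,2],[-1.8,-0.1,2],0.8]]}}

```text
clock: 23.25
tool_pos: [0.4568, 0.0175, 0.2967]
eef_rot: [-0.062, 0.92, 0.161, 0.353]
ft_force: [-0.0, -0.3, -2.3]
finger_gap: 0.531
gripper_force: 29.7
```

```bash
python3 plan.py 10:628,58,149,5,42
```

```text
t 23.25 tcp [456.8  17.5 296.7] G [564.4  56.3 169.5] phi(x) 19.9 theta 42.0 x.y 0.0 q [-0.17  0.41  2.21  1.96  0.36 -0.81] F [-0.01 -0.33 -2.28] gap 0.531 grip 29.7
[[3.0, -1.0, 6.0], [-1.0, 0.0, 1.1]] 
[[3.0, -1.0, 6.0], [-1.0, 0.0, 1.1]] 
[[3.0, -1.0, 6.0], [-1.0, 0.0, 1.1]] 
[[3.0, -1.0, 6.0], [-1.0, 0.0, 1.1]] 
[[4.0, -2.0, 6.0], [-1.0, 0.0, 1.1]] 
[[3.0, -2.0, 5.0], [-1.0, 0.0, 1.1]] 
[[3.0, -2.0, 6.0], [-1.0, 0.0, 1.1]] 
[[4.0, -2.0, 5.0], [-1.0, 0.0, 1.1]] 
[[3.0, -2.0, 6.0], [-1.0, 0.0, 1.1]] 
[[3.6, -2.8, 5.1], [-0.9, 0.0, 1.1]] 
--
```

{"name": "servo_tool", "arguments": {"targets": [[[3,-1,6],[-1,0,1.1],0.8],[[3,-1,6],[-1,0,1.1],0.8],[[3,-1,6],[-1,0,1.1],0.8],[[3,-1,6],[-1,0,1.1],0.8],[[4,-2,6],[-1,0,1.1],0.8]]}}

```text
clock: 23.75
tool_pos: [0.4858, 0.0322, 0.2848]
eef_rot: [-0.038, 0.928, 0.101, 0.356]
ft_force: [0.7, 0.3, -2.5]
finger_gap: 0.529
gripper_force: 29.7
```

{"name": "servo_tool", "arguments": {"targets": [[[3,-2,5],[-1,0,1.1],0.8],[[3,-2,6],[-1,0,1.1],0.8],[[4,-2,5],[-1,0,1.1],0.8],[[3,-2,6],[-1,0,1.1],0.8],[[3.6,-2.8,5],[-0.9,0,1.1],0.8]]}}

```text
clock: 24.25
tool_pos: [0.5141, 0.0478, 0.2758]
eef_rot: [-0.016, 0.933, 0.041, 0.358]
ft_force: [-0.0, 0.4, -2.9]
finger_gap: 0.531
gripper_force: 29.7
```

```bash
python3 plan.py 2:629.5,58,149,5,42 4:629.5,58,136,5,42; python3 - <<'E'
from station import vision
import cv2,numpy as np
a=vision.camera('side')['img'][150:350,190:420,::-1];b=vision.camera('scene')['img'][140:330,220:380,::-1]
a=cv2.resize(a,(460,400),interpolation=3);b=cv2.resize(b,(337,400),interpolation=3)
cv2.imwrite('pics/s5.png',np.hstack([a,b]))
E
```

```text
t 24.25 tcp [514.1  47.8 275.8] G [627.9  57.9 148.6] phi(x) 5.1 theta 41.9 x.y 0.0 q [-0.05  0.5   2.1   2.68  0.21 -1.22] F [-0.03  0.38 -2.88] gap 0.531 grip 29.7
[[1.0, -0.0, 0.0], [-0.0, 0.0, 0.0]] 
[[0.3, -0.1, 0.8], [-0.0, 0.1, 0.1]] 
--
[[-2.0, 0.0, 2.0], [-0.0, -0.0, -0.0]] 
[[-2.0, 0.0, 3.0], [-0.0, -0.0, -0.0]] 
[[-2.0, 0.0, 2.0], [-0.0, -0.0, -0.0]] 
[[-2.7, 0.0, 2.6], [-0.0, -0.0, -0.0]] 
--
```

View pics/s5.png

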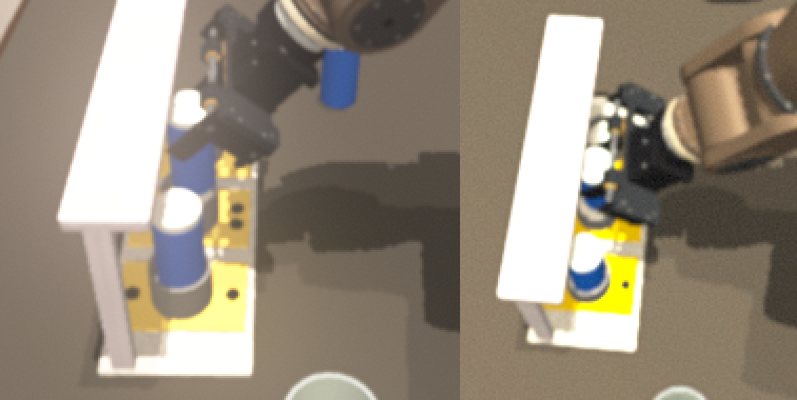

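{"name": "servo_tool", "arguments": {"targets": [[[1,0,1],[0,0,0],0.8],[[0.5,0,0.5],[0,0,0],0.8],[[-2.5,0,3],[0,0,0],0.8],[[-2.5,0,3],[0,0,0],0.8],[[0,0,0],[0,0,0],0.8]]}}

```text
clock: 24.85
tool_pos: [0.5165, 0.0478, 0.2679]
eef_rot: [-0.016, 0.933, 0.042, 0.358]
ft_force: [0.2, -0.9, -2.7]
finger_gap: 0.534
gripper_force: 29.7
```

{"name": "servo_tool", "arguments": {"targets": [[[-2,0,2.2],[0,0,0],0.8],[[-2,0,2.2],[0,0,0],0.8],[[0,0,0],[0,0,0],0.8]]}}

```text
clock: 25.15
tool_pos: [0.5166, 0.0479, 0.2622]
eef_rot: [-0.016, 0.933, 0.042, 0.358]
ft_force: [-0.4, 0.0, -3.3]
finger_gap: 0.529
gripper_force: 29.7
```

{"name": "servo_tool", "arguments": {"targets": [[[-2,0,2.2],[0,0,0],0.8],[[-2,0,2.2],[0,0,0],0.8],[[0,0,0],[0,0,0],0.8]]}}

```text
clock: 25.45
tool_pos: [0.5166, 0.0479, 0.2562]
eef_rot: [-0.016, 0.933, 0.042, 0.358]
ft_force: [0.3, -0.7, -3.1]
finger_gap: 0.531
gripper_force: 29.7
```

```bash
python3 plan.py
```

```text
t 25.45 tcp [516.6  47.9 256.2] G [630.6  58.2 129.2] phi(x) 5.2 theta 42.0 x.y 0.0 q [-0.05  0.54  2.11  2.76  0.25 -1.31] F [ 0.35 -0.66 -3.14] gap 0.531 grip 29.7
```

{"name": "servo_tool", "arguments": {"targets": [[[-2,0,2.2],[0,0,0],0.8],[[-2,0,2.2],[0,0,0],0.8],[[-2,0,2.2],[0,0,0],0.8],[[0,0,0],[0,0,0],0.8]]}}

```text
clock: 25.85
tool_pos: [0.5166, 0.0479, 0.2473]
eef_rot: [-0.016, 0.932, 0.042, 0.358]
ft_force: [0.2, -0.7, -3.0]
finger_gap: 0.532
gripper_force: 29.7
```

{"name": "servo_tool", "arguments": {"targets": [[[-1.5,0,1.6],[0,0,0],0.8],[[-1.5,0,1.6],[0,0,0],0.8],[[-1.5,0,1.6],[0,0,0],0.8],[[0,0,0],[0,0,0],0.8]]}}

```text
clock: 26.25
tool_pos: [0.5165, 0.0479, 0.241]
eef_rot: [-0.016, 0.932, 0.042, 0.359]
ft_force: [0.4, 0.2, -1.2]
finger_gap: 0.533
gripper_force: 29.7
```

{"name": "servo_tool", "arguments": {"targets": [[[-1.4,0,1.5],[0,0,0],0.8],[[-1.4,0,1.5],[0,0,0],0.8],[[0,0,0],[0,0,0],0.8]]}}

```text
clock: 26.55
tool_pos: [0.5164, 0.0479, 0.2369]
eef_rot: [-0.016, 0.932, 0.042, 0.359]
ft_force: [-0.6, -0.2, -0.3]
finger_gap: 0.531
gripper_force: 29.7
```

```bash
python3 plan.py
```

```text
t 26.55 tcp [516.4  47.9 236.9] G [630.6  58.1 110. ] phi(x) 5.2 theta 42.1 x.y 0.0 q [-0.05  0.58  2.12  2.82  0.3  -1.37] F [-0.6  -0.17 -0.31] gap 0.531 grip 29.7
```

{"name": "servo_tool", "arguments": {"targets": [[[0,0,0],[0,0,0],0.4],[[0,0,0],[0,0,0],0],[[0,0,0],[0,0,0],0],[[0,0,0],[0,0,0],0],[[0,0,0],[0,0,0],0]]}}

```text
clock: 27.05
tool_pos: [0.5164, 0.0479, 0.2371]
eef_rot: [-0.016, 0.932, 0.042, 0.359]
ft_force: [0.4, -0.3, 0.2]
finger_gap: 0.881
gripper_force: 0.0
```

{"name": "servo_tool", "arguments": {"targets": [[[0,0,-8],[0,0,0],0],[[0,0,-20],[0,0,0],0],[[0,0,-24],[0,0,0],0],[[0,0,-24],[0,0,0],0],[[0,0,-24],[0,0,0],0]]}}

```text
clock: 27.55
tool_pos: [0.4486, 0.0419, 0.3122]
eef_rot: [-0.016, 0.932, 0.042, 0.359]
ft_force: [-0.5, 0.5, 0.2]
finger_gap: 1.001
gripper_force: 0.0
```

```bash
python3 plan.py 15:458,-182,110,45,42,110
```

```text
t 27.55 tcp [448.6  41.9 312.2] G [562.7  52.1 185.2] phi(x) 5.2 theta 42.1 x.y 0.001 q [-0.07  0.37  2.22  2.57  0.2  -1.13] F [-0.52  0.5   0.22] gap 1.001 grip 0.0
[[-7.0, 23.0, -7.0], [1.8, -0.0, -2.0]] 
[[-8.0, 22.0, -8.0], [1.8, -0.0, -2.0]] 
[[-9.0, 22.0, -9.0], [1.8, -0.0, -2.0]] 
[[-10.0, 21.0, -9.0], [1.8, -0.0, -2.0]] 
[[-10.0, 21.0, -10.0], [1.8, -0.0, -2.0]] 
[[-11.0, 20.0, -11.0], [1.8, -0.0, -2.0]] 
[[-12.0, 19.0, -11.0], [1.8, -0.0, -2.0]] 
[[-13.0, 18.0, -12.0], [1.8, -0.0, -1.9]] 
[[-13.0, 18.0, -12.0], [1.8, -0.0, -2.0]] 
[[-14.0, 17.0, -13.0], [1.8, -0.0, -1.9]] 
[[-14.0, 16.0, -14.0], [1.7, -0.0, -2.0]] 
[[-15.0, 15.0, -14.0], [1.8, -0.0, -1.9]] 
[[-15.0, 14.0, -14.0], [1.7, -0.0, -2.0]] 
[[-16.0, 13.0, -15.0], [1.8, -0.0, -1.9]] 
[[-15.8, 11.7, -14.8], [1.7, -0.1, -2.0]] 
--
```

{"name": "servo_tool", "arguments": {"targets": [[[-7,23,-7],[1.8,0,-2],0],[[-8,22,-8],[1.8,0,-2],0],[[-9,22,-9],[1.8,0,-2],0],[[-10,21,-9],[1.8,0,-2],0],[[-10,21,-10],[1.8,0,-2],0]]}}

```text
clock: 28.05
tool_pos: [0.409, -0.0725, 0.3141]
eef_rot: [-0.056, 0.921, 0.148, 0.355]
ft_force: [0.2, -0.2, -0.4]
finger_gap: 1.0
gripper_force: 0.0
```

{"name": "servo_tool", "arguments": {"targets": [[[-11,20,-11],[1.8,0,-2],0],[[-12,19,-11],[1.8,0,-2],0],[[-13,18,-12],[1.8,0,-1.9],0],[[-13,18,-12],[1.8,0,-2],0],[[-14,17,-13],[1.8,0,-1.9],0]]}}

```text
clock: 28.55
tool_pos: [0.3664, -0.1915, 0.3158]
eef_rot: [-0.097, 0.898, 0.253, 0.346]
ft_force: [1.0, -0.7, 0.1]
finger_gap: 1.003
gripper_force: 0.0
```

{"name": "servo_tool", "arguments": {"targets": [[[-14,16,-14],[1.7,0,-2],0],[[-15,15,-14],[1.8,0,-1.9],0],[[-15,14,-14],[1.7,0,-2],0],[[-16,13,-15],[1.8,0,-1.9],0],[[-16,12,-15],[1.7,-0.1,-2],0]]}}

```text
clock: 29.05
tool_pos: [0.3239, -0.3103, 0.3183]
eef_rot: [-0.135, 0.864, 0.354, 0.332]
ft_force: [0.3, 0.5, -0.8]
finger_gap: 0.999
gripper_force: 0.0
```

```bash
python3 plan.py 3:458,-182,77,45,42,90 4:458,-182,77,45,42
```

```text
t 29.05 tcp [ 323.9 -310.3  318.3] G [ 405.7 -230.3  191.1] phi(x) 44.6 theta 42.0 x.y 0.002 q [-1.03  0.41  2.09  0.85  1.04 -0.84] F [ 0.29  0.52 -0.82] gap 0.999 grip 0.0
[[-8.0, 1.0, 14.0], [0.1, 0.0, -0.1]] 
[[-8.0, 1.0, 14.0], [0.2, 0.0, -0.1]] 
[[-7.5, 2.0, 14.5], [0.1, 0.0, -0.1]] 
--
[[0.0, -0.0, 22.0], [0.0, 0.0, 0.0]] 
[[0.0, -0.0, 23.0], [0.0, 0.0, 0.0]] 
[[0.0, -0.0, 22.0], [0.0, 0.0, 0.0]] 
[[0.0, -0.1, 23.0], [0.0, 0.0, 0.0]] 
--
```

{"name": "servo_tool", "arguments": {"targets": [[[-8,1,14],[0.1,0,-0.1],0],[[-8,1,14],[0.2,0,-0.1],0],[[-7,2,14],[0.1,0,-0.1],0],[[0,0,22],[0,0,0],0],[[0,0,23],[0,0,0],0]]}}

```text
clock: 29.55
tool_pos: [0.3567, -0.2832, 0.2377]
eef_rot: [-0.136, 0.863, 0.357, 0.331]
ft_force: [0.0, 0.1, -0.0]
finger_gap: 0.999
gripper_force: 0.0
```

{"name": "servo_tool", "arguments": {"targets": [[[0,0,22],[0,0,0],0],[[0,0,23],[0,0,0],0.4],[[0,0,0],[0,0,0],0.8],[[0,0,0],[0,0,0],0.8],[[0,0,0],[0,0,0],0.8]], "newtons": 35}}

```text
clock: 30.05
tool_pos: [0.3779, -0.2626, 0.2052]
eef_rot: [-0.136, 0.863, 0.357, 0.332]
ft_force: [0.1, 0.4, 0.7]
finger_gap: 0.721
gripper_force: 0.0
```

{"name": "servo_tool", "arguments": {"targets": [[[0,0,0],[0,0,0],0.8],[[0,0,0],[0,0,0],0.8],[[0,0,0],[0,0,0],0.8],[[0,0,0],[0,0,0],0.8],[[0,0,0],[0,0,0],0.8]]}}

```text
clock: 30.55
tool_pos: [0.3781, -0.2625, 0.2049]
eef_rot: [-0.136, 0.863, 0.357, 0.332]
ft_force: [-3.3, -2.1, 6.2]
finger_gap: 0.515
gripper_force: 35.0
```

```bash
python3 plan.py
```

```text
t 30.55 tcp [ 378.1 -262.5  204.9] G [ 459.3 -181.7   77.9] phi(x) 45.0 theta 42.0 x.y 0.001 q [-0.87  0.64  2.16  1.15  0.82 -1.1 ] F [-3.27 -2.08  6.22] gap 0.515 grip 35.0
```

{"name": "servo_tool", "arguments": {"targets": [[[8,0,-9],[0,0,0],0.8],[[8,0,-9],[0,0,0],0.8],[[8,0,-9],[0,0,0],0.8],[[0,0,0],[0,0,0],0.8]]}}

```text
clock: 30.95
tool_pos: [0.3779, -0.2624, 0.2413]
eef_rot: [-0.136, 0.863, 0.357, 0.331]
ft_force: [0.5, 0.4, -4.4]
finger_gap: 0.518
gripper_force: 35.0
```

```bash
python3 plan.py 15:568,-54,172,20,42
```

```text
t 30.95 tcp [ 377.9 -262.4  241.3] G [ 459.1 -181.9  114.2] phi(x) 45.1 theta 42.0 x.y 0.002 q [-0.87  0.56  2.14  1.07  0.86 -0.99] F [ 0.47  0.43 -4.42] gap 0.518 grip 35.0
[[11.0, -4.0, 5.0], [-1.1, 0.0, 1.2]] 
[[11.0, -4.0, 5.0], [-1.1, -0.0, 1.2]] 
[[11.0, -5.0, 5.0], [-1.1, -0.0, 1.2]] 
[[11.0, -5.0, 5.0], [-1.1, -0.0, 1.3]] 
[[11.0, -5.0, 5.0], [-1.1, -0.0, 1.2]] 
[[11.0, -6.0, 5.0], [-1.1, -0.0, 1.3]] 
[[11.0, -6.0, 4.0], [-1.1, -0.0, 1.2]] 
[[11.0, -6.0, 4.0], [-1.1, -0.0, 1.3]] 
[[10.0, -7.0, 4.0], [-1.1, -0.0, 1.2]] 
[[10.0, -7.0, 4.0], [-1.1, -0.0, 1.3]] 
[[10.0, -7.0, 4.0], [-1.1, -0.0, 1.2]] 
[[10.0, -8.0, 4.0], [-1.1, -0.0, 1.3]] 
[[10.0, -8.0, 4.0], [-1.1, -0.0, 1.2]] 
[[10.0, -9.0, 3.0], [-1.1, -0.0, 1.3]] 
[[10.0, -8.4, 3.4], [-1.2, 0.0, 1.2]] 
--
```

{"name": "servo_tool", "arguments": {"targets": [[[11,-4,5],[-1.1,0,1.2],0.8],[[11,-4,5],[-1.1,0,1.2],0.8],[[11,-5,5],[-1.1,0,1.2],0.8],[[11,-5,5],[-1.1,0,1.3],0.8],[[11,-5,5],[-1.1,0,1.2],0.8]]}}

```text
clock: 31.45
tool_pos: [0.4057, -0.2064, 0.2581]
eef_rot: [-0.113, 0.886, 0.293, 0.34]
ft_force: [-0.1, 0.1, -4.4]
finger_gap: 0.518
gripper_force: 35.0
```

{"name": "servo_tool", "arguments": {"targets": [[[11,-6,5],[-1.1,0,1.3],0.8],[[11,-6,4],[-1.1,0,1.2],0.8],[[11,-6,4],[-1.1,0,1.3],0.8],[[10,-7,4],[-1.1,0,1.2],0.8],[[10,-7,4],[-1.1,0,1.3],0.8]]}}

```text
clock: 31.95
tool_pos: [0.4327, -0.1502, 0.278]
eef_rot: [-0.089, 0.906, 0.228, 0.347]
ft_force: [0.0, 0.5, -4.9]
finger_gap: 0.518
gripper_force: 35.0
```

{"name": "servo_tool", "arguments": {"targets": [[[10,-7,4],[-1.1,0,1.2],0.8],[[10,-8,4],[-1.1,0,1.3],0.8],[[10,-8,4],[-1.1,0,1.2],0.8],[[10,-9,3],[-1.1,0,1.3],0.8],[[10,-8,3],[-1.2,0,1.2],0.8]]}}

```text
clock: 32.45
tool_pos: [0.4603, -0.0931, 0.298]
eef_rot: [-0.063, 0.92, 0.161, 0.352]
ft_force: [0.3, -0.1, -4.8]
finger_gap: 0.514
gripper_force: 35.0
```

```bash
python3 plan.py 10:635,-52,148,5,42
```

```text
t 32.45 tcp [460.3 -93.1 298. ] G [567.4 -53.9 170.6] phi(x) 19.8 theta 41.9 x.y -0.002 q [-0.42  0.42  2.17  1.61  0.49 -0.67] F [ 0.27 -0.05 -4.77] gap 0.514 grip 35.0
[[4.0, -1.0, 6.0], [-1.0, 0.0, 1.1]] 
[[3.0, -1.0, 6.0], [-1.0, 0.0, 1.1]] 
[[3.0, -1.0, 6.0], [-1.0, 0.0, 1.1]] 
[[4.0, -1.0, 6.0], [-1.0, 0.0, 1.1]] 
[[3.0, -2.0, 6.0], [-1.0, 0.0, 1.1]] 
[[3.0, -2.0, 6.0], [-1.0, 0.0, 1.1]] 
[[4.0, -2.0, 6.0], [-1.0, 0.0, 1.1]] 
[[3.0, -2.0, 6.0], [-1.0, 0.1, 1.1]] 
[[3.0, -2.0, 7.0], [-1.0, 0.0, 1.1]] 
[[3.9, -2.4, 6.2], [-1.1, 0.1, 1.1]] 
--
```

{"name": "servo_tool", "arguments": {"targets": [[[4,-1,6],[-1,0,1.1],0.8],[[3,-1,6],[-1,0,1.1],0.8],[[3,-1,6],[-1,0,1.1],0.8],[[4,-1,6],[-1,0,1.1],0.8],[[3,-2,6],[-1,0,1.1],0.8]]}}

```text
clock: 32.95
tool_pos: [0.4899, -0.0782, 0.2868]
eef_rot: [-0.039, 0.929, 0.101, 0.355]
ft_force: [-0.3, -0.3, -4.7]
finger_gap: 0.523
gripper_force: 35.0
```

{"name": "servo_tool", "arguments": {"targets": [[[3,-2,6],[-1,0,1.1],0.8],[[4,-2,6],[-1,0,1.1],0.8],[[3,-2,6],[-1,0.1,1.1],0.8],[[3,-2,6],[-1,0,1.1],0.8],[[4,-2.4,6.5],[-1.1,0.1,1.1],0.8]]}}

```text
clock: 33.45
tool_pos: [0.5206, -0.0624, 0.2753]
eef_rot: [-0.015, 0.933, 0.041, 0.358]
ft_force: [-0.1, -0.4, -4.6]
finger_gap: 0.516
gripper_force: 35.0
```

{"name": "servo_tool", "arguments": {"targets": [[[0,0,0],[0,0,0],0.8]]}}

```text
clock: 33.55
tool_pos: [0.5209, -0.0622, 0.2754]
eef_rot: [-0.016, 0.933, 0.041, 0.358]
ft_force: [1.0, 0.4, -4.9]
finger_gap: 0.513
gripper_force: 35.0
```

```bash
python3 plan.py 1:635,-52,148,5,42;  python3 - <<'E'
from station import vision
import cv2
cv2.imwrite('pics/s6.png',vision.camera('side')['img'][:,:,::-1])
a=cv2.imread('pics/s6.png')
# lid of held can: white blob near projected lid centre
from h import *
K,T=CAM['side'];import numpy as np
for n,p in dict(lid3=(.635,-.052,.18),well3rim=(.633,-.052,.06)).items():
    c=K@(T[:,:3]@np.array(p)+T[:,3]);print(n,(c[:2]/c[2]).round(1))
E
```

```text
t 33.55 tcp [520.9 -62.2 275.4] G [635.  -52.2 148.4] phi(x) 5.1 theta 42.0 x.y 0.001 q [-0.28  0.51  2.08  2.1   0.28 -0.82] F [ 0.96  0.44 -4.91] gap 0.513 grip 35.0
[[-0.1, -0.3, 0.3], [-0.0, -0.0, 0.1]] 
--
lid3 [284.4 170.4]
well3rim [288.  210.4]
```

Lower in stages, watching the force.

{"name": "servo_tool", "arguments": {"targets": [[[-2.5,0,3],[0,0,0],0.8],[[-2.5,0,3],[0,0,0],0.8],[[-1.5,0,1.5],[0,0,0],0.8],[[0,0,0],[0,0,0],0.8]]}}

```text
clock: 34.0
tool_pos: [0.5209, -0.0627, 0.2663]
eef_rot: [-0.016, 0.932, 0.041, 0.359]
ft_force: [-0.0, -0.3, -4.4]
finger_gap: 0.517
gripper_force: 35.0
```

{"name": "servo_tool", "arguments": {"targets": [[[-2,0,2.2],[0,0,0],0.8],[[-2,0,2.2],[0,0,0],0.8],[[0,0,0],[0,0,0],0.8]]}}

```text
clock: 34.3
tool_pos: [0.521, -0.0625, 0.2604]
eef_rot: [-0.016, 0.932, 0.041, 0.359]
ft_force: [0.7, 0.1, -4.9]
finger_gap: 0.519
gripper_force: 35.0
```

```bash
python3 plan.py
```

```text
t 34.3 tcp [521.  -62.5 260.4] G [635.3 -52.5 133.6] phi(x) 5.1 theta 42.2 x.y 0.001 q [-0.28  0.54  2.09  2.21  0.31 -0.94] F [ 0.67  0.06 -4.9 ] gap 0.519 grip 35.0
```

{"name": "servo_tool", "arguments": {"targets": [[[-2,0,2.2],[0,0,0],0.8],[[-2,0,2.2],[0,0,0],0.8],[[0,0,0],[0,0,0],0.8]]}}

```text
clock: 34.6
tool_pos: [0.521, -0.0625, 0.2544]
eef_rot: [-0.016, 0.932, 0.041, 0.359]
ft_force: [-0.4, -0.3, -5.6]
finger_gap: 0.52
gripper_force: 35.0
```

{"name": "servo_tool", "arguments": {"targets": [[[-2,0,2.2],[0,0,0],0.8],[[-2,0,2.2],[0,0,0],0.8],[[0,0,0],[0,0,0],0.8]]}}

```text
clock: 34.9
tool_pos: [0.521, -0.0626, 0.2485]
eef_rot: [-0.016, 0.932, 0.041, 0.359]
ft_force: [0.8, 0.5, -4.0]
finger_gap: 0.519
gripper_force: 35.0
```

{"name": "servo_tool", "arguments": {"targets": [[[-1.8,0,2],[0,0,0],0.8],[[-1.8,0,2],[0,0,0],0.8],[[0,0,0],[0,0,0],0.8]]}}

```text
clock: 35.2
tool_pos: [0.5211, -0.0626, 0.2432]
eef_rot: [-0.016, 0.932, 0.041, 0.36]
ft_force: [0.9, -0.2, -4.1]
finger_gap: 0.52
gripper_force: 35.0
```

```bash
python3 plan.py
```

```text
t 35.2 tcp [521.1 -62.6 243.2] G [635.5 -52.5 116.5] phi(x) 5.1 theta 42.2 x.y 0.001 q [-0.28  0.57  2.1   2.31  0.34 -1.05] F [ 0.92 -0.24 -4.09] gap 0.52 grip 35.0
```

{"name": "servo_tool", "arguments": {"targets": [[[-1.8,0,2],[0,0,0],0.8],[[-1.8,0,2],[0,0,0],0.8],[[-1.8,0,2],[0,0,0],0.8],[[0,0,0],[0,0,0],0.8]]}}

```text
clock: 35.6
tool_pos: [0.5211, -0.0626, 0.2352]
eef_rot: [-0.016, 0.932, 0.041, 0.36]
ft_force: [-0.1, -0.5, -2.9]
finger_gap: 0.519
gripper_force: 35.0
```

{"name": "servo_tool", "arguments": {"targets": [[[-1.8,0,2],[0,0,0],0.8],[[-1.8,0,2],[0,0,0],0.8],[[-1.3,0,1.4],[0,0,0],0.8],[[0,0,0],[0,0,0],0.8]]}}

```text
clock: 36.0
tool_pos: [0.5212, -0.0626, 0.228]
eef_rot: [-0.016, 0.932, 0.041, 0.36]
ft_force: [0.3, 0.5, -1.7]
finger_gap: 0.517
gripper_force: 35.0
```

```bash
python3 plan.py
```

```text
t 36.0 tcp [521.2 -62.6 228. ] G [635.6 -52.5 101.3] phi(x) 5.1 theta 42.2 x.y 0.001 q [-0.28  0.6   2.1   2.38  0.36 -1.13] F [ 0.25  0.47 -1.72] gap 0.517 grip 35.0
```

{"name": "servo_tool", "arguments": {"targets": [[[-1.7,0,1.8],[0,0,0],0.8],[[-1.7,0,1.8],[0,0,0],0.8],[[0,0,0],[0,0,0],0.8]]}}

```text
clock: 36.3
tool_pos: [0.5211, -0.0626, 0.223]
eef_rot: [-0.016, 0.932, 0.041, 0.36]
ft_force: [0.9, 0.5, 0.6]
finger_gap: 0.518
gripper_force: 35.0
```

{"name": "servo_tool", "arguments": {"targets": [[[0,0,0],[0,0,0],0.4],[[0,0,0],[0,0,0],0],[[0,0,0],[0,0,0],0],[[0,0,0],[0,0,0],0],[[0,0,0],[0,0,0],0]]}}

```text
clock: 36.8
tool_pos: [0.521, -0.0626, 0.2232]
eef_rot: [-0.015, 0.932, 0.041, 0.36]
ft_force: [-0.3, -0.3, -0.1]
finger_gap: 0.88
gripper_force: 0.0
```

{"name": "servo_tool", "arguments": {"targets": [[[0,0,-8],[0,0,0],0],[[0,0,-20],[0,0,0],0],[[0,0,-24],[0,0,0],0],[[0,0,-24],[0,0,0],0],[[0,0,-24],[0,0,0],0]]}}

```text
clock: 37.3
tool_pos: [0.453, -0.0684, 0.2982]
eef_rot: [-0.015, 0.932, 0.041, 0.359]
ft_force: [0.0, -0.1, 0.4]
finger_gap: 0.998
gripper_force: 0.0
```

{"name": "servo_tool", "arguments": {"targets": [[[0,0,-20],[0,0,0],0],[[0,10,-10],[0,0,0],0],[[0,0,0],[0,0,0],0],[[0,0,0],[0,0,0],0]]}}

```text
clock: 37.7
tool_pos: [0.4348, -0.0802, 0.3197]
eef_rot: [-0.015, 0.932, 0.041, 0.36]
ft_force: [-0.4, -0.0, -0.3]
finger_gap: 1.004
gripper_force: 0.0
```

```bash
python3 - <<'E'
from station import vision
import cv2,numpy as np
a=vision.camera('side')['img'][120:350,190:400,::-1];b=vision.camera('scene')['img'][60:370,200:390,::-1]
a=cv2.resize(a,(438,480),interpolation=3);b=cv2.resize(b,(294,480),interpolation=3)
cv2.imwrite('pics/s7.png',np.hstack([a,b]))
E
```

```text
(no output)
```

View pics/s7.png

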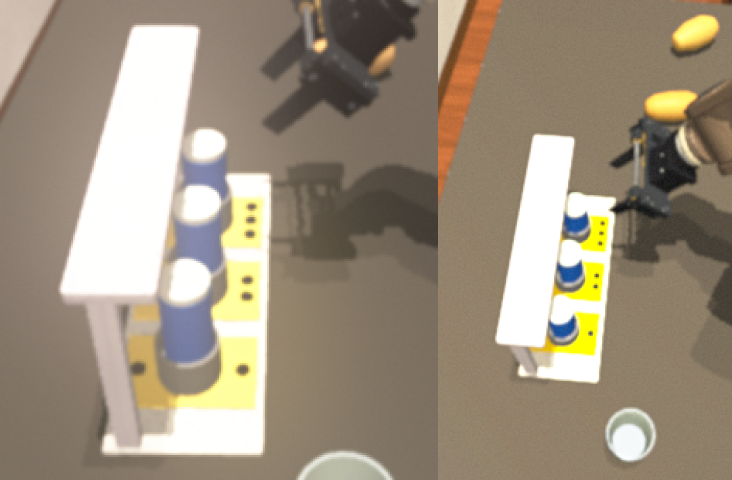

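The picture shows all three canisters upright in their wells (left picture, lids at about (187,280), (197,202) and (207,147)). The gripper is clear of them, and the beaker and potato have not moved.

```bash
python3 -c "
from station import r
print(r.finish_job())"
```

```text
the job is handed in; nothing more can be done
None
```

The three canisters stand upright in wells one, two and three, loaded in the order asked: C (lightest, about 1.5 N in the gripper), B (middle, about 3 N), A (heaviest, about 5 N); the job was handed in at about 38 s, and no verdict was shown.

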